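# Fetch the prism sample from behind the bench clutter

### The job

Lift the clay pot, the lamp wick holder and the iron weight off the wooden board and stand all three in the side tray, without shifting the prism behind them. Then move the prism in its brass cell to the slide-rail carriage and lower it gently onto the middle of the seat, lengthwise between the end lips, and after that return each of the three, upright, to the very spot on the board where it stood at the start. Leave the glass float and the steel square where they are.

Things in the scene. Friction and masses are not known exactly. Their poses are not given: they have to be found in the camera images.
- pot: Orange fired-clay polishing pot, squat, round, 54 mm in diameter, lid fixed on. Grip its straight upright clay knob, 26 mm in diameter, 53 to 92 mm above the underside, from any direction. 0.2 to 0.4 kg. Origin: centre of the underside; z up. One of three that stand in a row along the front of the board, in any order, about 68 mm apart; it must return to its starting spot, so note it.
- wick: Nickel lamp wick holder: two round discs (54 mm in diameter, at 0-12 and 34-39 mm height) and a plain upright tube, 24 mm in diameter, 39 to 95 mm above the underside: grip the tube, any direction. 0.18 to 0.33 kg. Origin: centre of the underside; z up. In the same row; must return to its starting spot.
- weight: Dark iron lapping weight: square block 46 x 46 x 38 mm, on it a neck and a round upright knob 28 mm in diameter, 56 to 92 mm above the underside: grip the knob, any direction. 0.4 to 0.8 kg. Origin: centre of the underside; z up, x and y along the block's sides. In the same row; must return to its starting spot.
- prism: Glass prism in a brass cell: bar 36 mm wide (x), 130 mm long (y), upright brass sides 24 mm high, glass ridge on top at 40 mm, end cheeks 44 mm high. Grip the brass sides across the 36 mm, low, at the middle. Lies on the board about 10 mm behind the row of three: no room for a finger until they are gone. 0.3 to 0.52 kg. Either way round is the same. Origin: centre of the underside; z up.
- rack: Fixed flat wooden board, 10 mm thick, no rim. Origin on the bench surface; the board reaches from x = -65 to +85 mm and y = -110 to +110 mm of it. Its -x side faces the robot (turned up to about 9 degrees). The row of three is near x = -24 mm at y about -68, 0 and +68 mm; the prism lies along y near x = +30 mm.
- tray: Fixed shallow aluminium side tray with cork floor, outside 270 mm (x) by 130 mm (y), walls 4 mm thick, rim 14 mm and inner floor 4 mm above the bench. To the left or to the right of the board. Origin: centre of its underside, on the bench. The three stand flat on its floor; places 80 mm apart along its x axis, on its middle line, suit them.
- carriage_seat (a point): Middle of the flat top of the brass carriage on the slide rail, 44 mm above the bench, on the board's other side from the tray. Plate 80 mm (x, along the rail) by 164 mm (y, across it), a lip 4 mm thick and 6 mm high at each y end, 156 mm between them; x sides open. The prism's long side (y) goes along the seat's y. Stiff on its rail (about 8 N), need not be moved. z up.
- float: Green glass ball float, 72 mm in diameter, fixed on a small cork ring, 86 mm high in all; loose bystander between robot and board. Origin: centre of the underside. Leave it.
- square: Steel square (L-shaped, about 130 x 100 mm, 14 mm high) lying flat; loose bystander between robot and board. Origin: on the bench near the middle of the L. Leave it.
Things that resemble listed ones, but are neither listed nor needed, are in the scene too. What is shaped like the weight but blue or red is not meant. What is meant by the pot is not blue, and is the larger of those in its own colour.

How it is judged:
By the outcome, as a careful person would: the job done as asked, in the order asked, and still so for the second after the job is handed in, with the robot touching nothing.
It also fails if it takes over 125 s, if anything falls off the work surface, if the arm or the gripper's body presses on something with over 40 N, if the wrist force passes 120 N, or if a joint passes its speed limit or range.

### The arm

A 6-joint arm with a two-finger parallel gripper is mounted at the origin on the work surface. World frame = base frame: x ahead of the robot, y to its left, z up, the work surface at z = 0. Lengths are in mm, angles in rad, forces in N, time in s.
With the tool pointing down it reaches from about 350 to 875 mm from the base axis. Payload 4.2 kg.
Tool frame: the origin (TCP) lies on the centre line of the jaws, within the pads' length; the fingertips stand 25 mm ahead of it and the grasp point (between the pads) lies 6 mm ahead of it; z points along the fingers, y is the direction in which the jaws open and shut (so a half turn about z gives the same grasp; the last joint's range is limited). The gripper opens to 85 mm and grips with 20 to 120 N. Pads are 22 mm wide; open, the fingers measure 114 mm over their backs; the gripper's body (76 mm by 85 mm) begins 54 mm behind the grasp point. The pads swing forward as they close: fully open they stand 13 mm farther back than shut.
Start: joints at [1.593, 0.385, 0.008, 0, -1.194, -0.259], TCP at [146.589, 607.545, 219.912] pointing down, gripper open.
Joint ranges: [-3.14, 3.14], [-1.21, 2.06], [-1.07, 1.41], [-3.16, 2.05], [-2.99, -0.16], [-3.1, 3.1]. Speed limits (rad/s): [2.79, 2.79, 3.14, 3.14, 3.14, 3.14].

### API

Orientations are given as a unit quaternion [x, y, z, w].
In Python, from bench import arm gives the robot as it stands.
- The arm moves only by the tool drive_tool, never from a script. Its argument "plan" is a list of rows, each a list of 2 entries, a list of its own where there are three numbers: the shift along the tool's x, y, z in m, then the turn about the tool's z in degrees. A call has 1 to 12 rows; each row shifts and turns the commanded pose from where the row before left it, along the tool's axes as they then stand; what a row does not reach is not made up. A row lasts 1/8 s, in which the tool goes at most 62.5 mm and 10.7 degrees, less where a joint would pass 70% of its speed; a pose out of reach is approached as far as the arm can. A call with a gripper value outside its range is refused whole. "fingers" is the closure, from -1 (fully open) to 1 (shut), so that 0 is half open, set as the call begins (left out, the last holds). The fingers move at their own pace and stop on an object; the grip force is fixed at half the most. Time passes only in rows, so rows that do not move let the fingers close. It gives the time, the measured TCP pose, the force and the opening at its end, in the units of the state.
- arm.read_state(): the state, without advancing time (a new reading comes with each control period).
- arm.get_image(name): name is "side" or "top"; returns a dict with "image" (384x512x3 uint8, red, green, blue), "K" (3x3 intrinsics, pixels), "R" (3x3) and "t" (3): a world point X has camera coordinates R X + t. Camera axes: x right, y down, z forward; pixel columns grow to the right and rows downward; lengths in mm; the calibration is good to about 2 mm. A picture is of the moment at which its call begins. There is no depth.
- arm.job_done(): hands the job in, once; it reports no verdict.
The state is a dict: "clock": time; "joints": joint angles; "joint_vel": joint speeds; "joint_efforts": joint torques, N m; "position": TCP position; "ee_rot": TCP orientation; "contact_force": force on the tool from outside, world axes, zero at the start; "wrist_torque": the same for the moment, N m; "gripper_width": finger opening in mm.
Only numpy, scipy, OpenCV 4.12 (cv2) and the standard library are available. Lean on these libraries where they do the work, as an engineer would, in place of code of your own. Each camera call takes 0.05 s, during which the arm holds its last target.

## Working session

There is one attempt and no reset: what is moved stays moved. The work goes in short steps, Python scripts to look and compute and a tool call to move; the robot and the scene stay as the last step left them, time stands still between calls to the robot, and variables do not carry over. Pictures are saved under pics/ and viewed, and the job is handed in when it is done.

Besides the shell and the picture viewer there is one more tool, called after "Request:" as name(argument=value, ...), one argument or row to a line, values as JSON. drive_tool: Moves the arm, as the interface text tells. Its arguments: {"type":"object","properties":{"plan":{"type":"array"},"fingers":{"type":"number"}},"required":["plan"]}

```bash
ls; mkdir -p pics; python3 - <<'E'
from bench import arm
import cv2
s=arm.read_state(); print(s)
for n in("side","top"):
    d=arm.get_image(n); cv2.imwrite(f"pics/{n}0.png",d["image"][:,:,::-1]); print(n,d["K"],d["R"],d["t"])
E
```

```text
pics
{'clock': 0.0, 'joints': array([ 1.59259076e+00,  3.85548121e-01,  6.62942282e-03, -5.27485428e-04,
       -1.19399872e+00, -2.58566914e-01]), 'joint_vel': array([ 1.29304320e-04,  2.52319071e-04, -1.80663359e-03,  3.19707779e-05,
        3.06138932e-03,  5.24835251e-04]), 'joint_efforts': array([ 2.04737808e-04, -3.92286837e+01,  1.88398772e+01,  4.18627471e+00,
       -4.72244763e-03, -4.08269642e-06]), 'position': array([146.45565151, 606.96900123, 218.82388448]), 'ee_rot': array([ 9.92988445e-01, -1.18206447e-01, -9.45515334e-05,  1.08439202e-03]), 'contact_force': array([ 0.75703921, -0.24438154, -0.5549608 ]), 'wrist_torque': array([ 0.0242324 , -0.00147027, -0.06772102]), 'gripper_width': 85.59142232112994}
side [[354.39156194   0.         249.02879368]
 [  0.         354.39156194 188.19329744]
 [  0.           0.           1.        ]] [[-0.99785029 -0.06426218 -0.01285173]
 [-0.01893106  0.47039835 -0.8822511 ]
 [ 0.06274081 -0.88011122 -0.47060368]] [566.84424917  79.24012209 765.50593325]
top [[492.39983368   0.         261.37748592]
 [  0.         492.39983368 189.30855014]
 [  0.           0.           1.        ]] [[-0.00129794 -0.99964898 -0.02646197]
 [-0.99272486  0.00447402 -0.12032178]
 [ 0.12039794  0.02611328 -0.9923822 ]] [  17.00880598  564.84502335 1208.9690241 ]
```

View pics/side0.png

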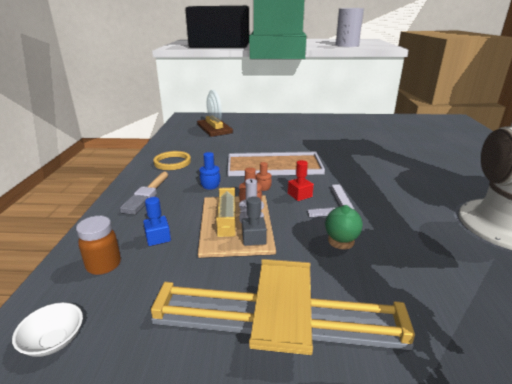

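View pics/top0.png

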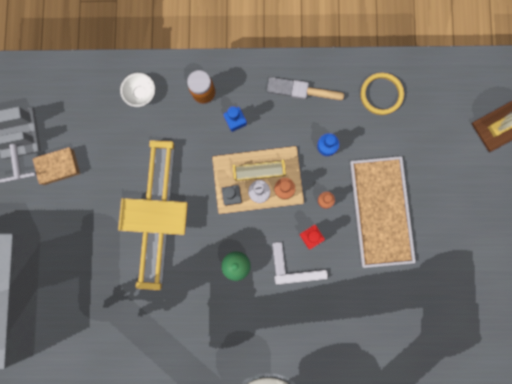

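The top view shows the board at about (258,180). From left to right the row has the dark weight (231,195), the nickel wick (259,191) and the orange pot (285,188), with the prism at (259,171). The tray is at (383,212), the carriage at (153,217), the float at (235,266) and the square at (295,270).

Things that could be mistaken for what I want:
- **Pot:** the orange one on the board (285,188), a smaller orange one beside the board (326,199), and a blue one (328,144).
- **Weight:** the dark one (231,195), a red one (312,236) and a blue one (234,117).
- **Prism:** another one on a dark stand (505,123).

I choose the three on the board, and will check them in a close crop.

```bash
python3 - <<'E'
import cv2,numpy as np
t=cv2.imread("pics/top0.png");s=cv2.imread("pics/side0.png")
a=cv2.resize(t[140:220,205:345],None,fx=5.5,fy=5.5,interpolation=cv2.INTER_CUBIC)
cv2.imwrite("pics/ct0.png",a)
b=cv2.resize(s[150:260,190:350],None,fx=5,fy=5,interpolation=cv2.INTER_CUBIC)
cv2.imwrite("pics/cs0.png",b)
c=cv2.resize(t[130:300,105:205],None,fx=3.5,fy=3.5,interpolation=cv2.INTER_CUBIC)
d=cv2.resize(t[145:275,340:425],None,fx=4.5,fy=4.5,interpolation=cv2.INTER_CUBIC)
h=max(c.shape[0],d.shape[0]);o=np.zeros((h,c.shape[1]+d.shape[1],3),np.uint8);o[:c.shape[0],:c.shape[1]]=c;o[:d.shape[0],c.shape[1]:]=d
cv2.imwrite("pics/cc0.png",o)
E
```

```text
(no output)
```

View pics/ct0.png

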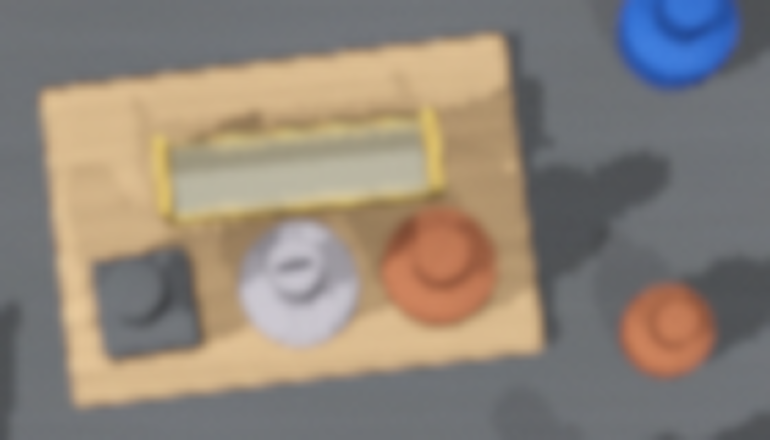

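View pics/cs0.png

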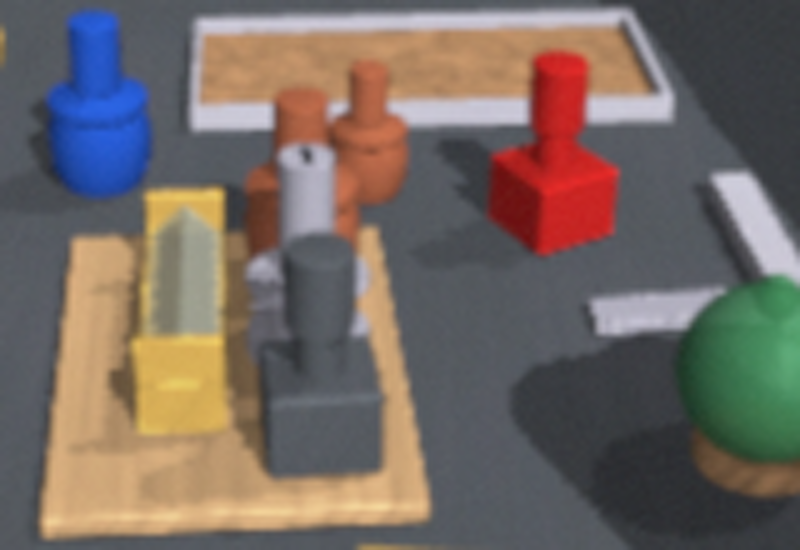

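View pics/cc0.png

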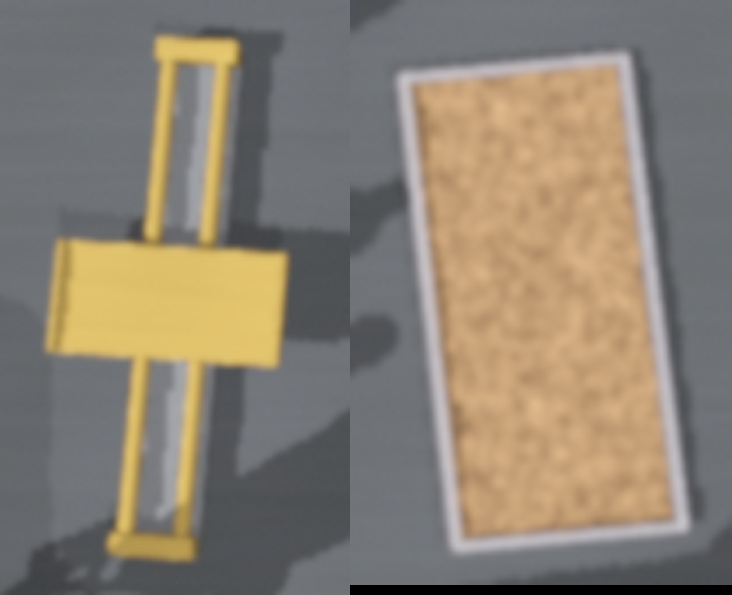

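```bash
cat > h.py <<'E'
import numpy as np,cv2,json
C={}
C['side']=dict(K=np.array([[354.39156194,0,249.02879368],[0,354.39156194,188.19329744],[0,0,1]]),R=np.array([[-0.99785029,-0.06426218,-0.01285173],[-0.01893106,0.47039835,-0.8822511],[0.06274081,-0.88011122,-0.47060368]]),t=np.array([566.84424917,79.24012209,765.50593325]))
C['top']=dict(K=np.array([[492.39983368,0,261.37748592],[0,492.39983368,189.30855014],[0,0,1]]),R=np.array([[-0.00129794,-0.99964898,-0.02646197],[-0.99272486,0.00447402,-0.12032178],[0.12039794,0.02611328,-0.9923822]]),t=np.array([17.00880598,564.84502335,1208.9690241]))
def ray(n,p):
    c=C[n];d=c['R'].T@np.linalg.inv(c['K'])@np.array([p[0],p[1],1.]);o=-c['R'].T@c['t'];return o,d
def onz(n,p,z):
    o,d=ray(n,p);return o+d*(z-o[2])/d[2]
def proj(n,X):
    c=C[n];q=c['K']@(c['R']@np.asarray(X,float)+c['t']);return q[:2]/q[2]
def tri(p1,p2):
    o1,d1=ray('top',p1);o2,d2=ray('side',p2)
    A=np.c_[d1,-d2];s=np.linalg.lstsq(A,o2-o1,rcond=None)[0];a=o1+d1*s[0];b=o2+d2*s[1];return (a+b)/2,np.linalg.norm(a-b)
def show(name,n,p0,p1,f,marks=[]):
    from bench import arm
    im=arm.get_image(n)["image"][:,:,::-1].copy() if not isinstance(name,tuple) else None
E
python3 - <<'E'
from h import *
t=cv2.imread("pics/top0.png");s=cv2.imread("pics/side0.png")
hsv=cv2.cvtColor(t,cv2.COLOR_BGR2HSV);hs=cv2.cvtColor(s,cv2.COLOR_BGR2HSV)
def reg(m,x0,y0,x1,y1):
    o=np.zeros_like(m);o[y0:y1,x0:x1]=m[y0:y1,x0:x1];return o
def rectz(m,z,view='top'):
    ys,xs=np.nonzero(m);
    W=np.array([onz(view,p,z)[:2] for p in zip(xs,ys)],np.float32)
    return cv2.minAreaRect(W),W.mean(0),len(xs)
# sample colours
for nm,p in dict(wood=(215,160),wood2=(290,155),cork=(383,212),rim=(355,200),pot=(285,196),knob=(285,187),weight=(238,200),wick=(259,199),carr=(150,217),bench=(200,130),prismbrass=(284,168),shadow=(270,178)).items(): print(nm,hsv[p[1],p[0]],t[p[1],p[0]])
for nm,p in dict(pot=(250,180),wick=(251,190),weight=(254,210),wood=(210,240),carr=(285,300)).items(): print(nm,hs[p[1],p[0]])
E
```

```text
wood [ 18  87 218] [144 188 218]
wood2 [ 18  88 212] [139 182 212]
cork [ 16 103 201] [120 162 201]
rim [143   6 184] [184 180 183]
pot [ 10 141 201] [ 90 128 201]
knob [ 10 140 195] [ 88 124 195]
weight [107  15 120] [120 116 113]
wick [133   9 204] [204 197 200]
carr [ 22 133 224] [107 193 224]
bench [109  17 119] [119 114 111]
prismbrass [ 22 127 209] [105 181 209]
shadow [ 17 106 149] [ 87 123 149]
pot [125  23 120]
wick [126  22 189]
weight [106  28  99]
wood [ 16 106 188]
carr [ 20 152 217]
```

```bash
cat > m0.py <<'E'
from h import *
t=cv2.imread("pics/top0.png");hsv=cv2.cvtColor(t,cv2.COLOR_BGR2HSV)
def reg(m,x0,y0,x1,y1):
    o=np.zeros_like(m);o[y0:y1,x0:x1]=m[y0:y1,x0:x1];return o
def hullrect(m,z,nm):
    m=max([(cv2.connectedComponentsWithStats(m))],key=lambda a:0)
    n,l,st,ce=m;k=1+np.argmax(st[1:,4]);ys,xs=np.nonzero(l==k)
    # pixel corners to world
    P=np.array([onz('top',(x+dx,y+dy),z)[:2] for x,y in zip(xs,ys) for dx,dy in((-.5,-.5),(.5,-.5),(-.5,.5),(.5,.5))],np.float32)
    r=cv2.minAreaRect(P);print(nm,st[k],'rect',np.round(r[0],1),np.round(r[1],1),round(r[2],2));return r
brown=((hsv[...,1]>50)&(hsv[...,0]<28)&(hsv[...,2]>90)).astype(np.uint8)
hullrect(reg(brown,205,140,310,220),10,'board')
hullrect(reg(brown,348,150,420,272),4,'cork')
light=((t.min(2)>140)&(hsv[...,1]<40)).astype(np.uint8)
hullrect(reg(light|brown,345,150,420,272),14,'trayrim')
brass=((hsv[...,1]>95)&(hsv[...,0]>17)&(hsv[...,0]<28)&(hsv[...,2]>170)).astype(np.uint8)
seat=cv2.morphologyEx(reg(brass,110,190,192,245),cv2.MORPH_OPEN,np.ones((13,13)))
hullrect(seat,47,'seat')
b=reg(brass,225,150,295,190);print(b.sum())
for (y) in range(150,190): print(''.join('#' if v else '.' for v in b[y,225:295]))
E
python3 m0.py
```

```text
board [ 212  146   92   68 3994] rect [593.8  26.3] [156.2 226.6] 6.7
cork [ 354  160   58  104 4711] rect [ 511.5 -292.3] [262.6 121. ] 5.0
trayrim [ 350  156   66  112 5687] rect [ 510.2 -289.8] [277.  137.4] 5.15
seat [ 120  199   66   35 2106] rect [497.3 287.7] [168.4  84.4] 86.09
241
......................................................................
......................................................................
......................................................................
......................................................................
......................................................................
......................................................................
......................................................................
......................................................................
......................................................................
.......................................................######.........
.......................................................######.........
............................
[... 1330 characters left out ...]
##.########..................................................
..........#########...................................................
......................................................................
......................................................................
......................................................................
......................................................................
......................................................................
......................................................................
......................................................................
......................................................................
```

```bash
python3 - <<'E'
from h import *
t=cv2.imread("pics/top0.png");s=cv2.imread("pics/side0.png")
e=[]
for im,(x0,y0,x1,y1),f in((t,(218,165,303,215),9),(s,(225,160,275,250),6)):
    a=cv2.resize(im[y0:y1,x0:x1],None,fx=f,fy=f,interpolation=cv2.INTER_CUBIC);
    lab=cv2.cvtColor(a,cv2.COLOR_BGR2LAB);cl=cv2.createCLAHE(4,(4,4));lab[...,0]=cl.apply(lab[...,0]);a=cv2.cvtColor(lab,cv2.COLOR_LAB2BGR)
    for k in range(0,x1-x0,10): cv2.putText(a,str(x0+k),(k*f,10),0,.35,(0,0,255));cv2.line(a,(k*f,0),(k*f,4),(0,0,255))
    for k in range(0,y1-y0,10): cv2.putText(a,str(y0+k),(0,k*f),0,.35,(0,0,255))
    e.append(a)
cv2.imwrite("pics/e0.png",e[0]);cv2.imwrite("pics/e1.png",e[1])
# predictions overlay
th=np.radians(6.7);R=np.array([[np.cos(th),-np.sin(th)],[np.sin(th),np.cos(th)]]);o=np.array([583.9,25.1])
for nm,l,h in(('weight',(-24,68),102),('wick',(-24,0),105),('pot',(-24,-68),102)):
    w=o+R@l;print(nm,w,proj('top',[*w,h]),proj('top',[*w,10]),proj('side',[*w,h]))
E
```

```text
weight [552.13029429  89.83550648] [229.48280012 191.34276228] [232.72502338 195.49536776] [253.67112413 199.28004647]
wick [560.06390441  22.29990231] [257.68749265 187.76416978] [258.93898744 192.32118966] [251.54858361 181.64949459]
pot [567.99751453 -45.23570186] [286.01623387 184.49102714] [285.18642198 189.14295872] [249.77240399 169.07331533]
```

View pics/e0.png

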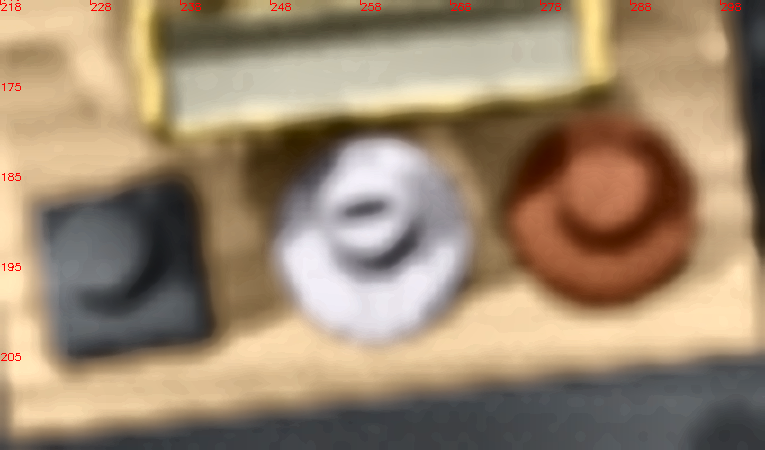

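View pics/e1.png

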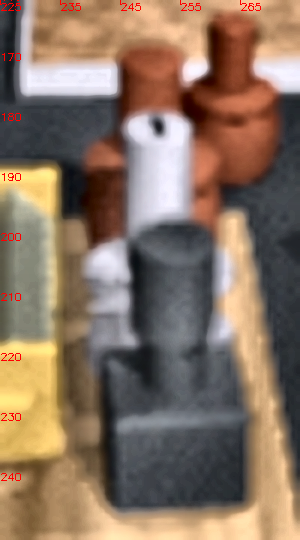

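```bash
python3 - <<'E'
from h import *
f=lambda x,y:(x/9-.44+218,y/9-.44+165)
print('weight',onz('top',f(105,250),102),tri(f(105,250),(253.4,199.6)),'block',onz('top',f(127,271),46))
print('wick',onz('top',f(367,212),105),tri(f(367,212),(251.2,180.4)),'disc',onz('top',f(373,240),48))
print('pot',onz('top',f(607,185),102),tri(f(607,185),(249.6,168.7)),'body',onz('top',f(602,212),40))
g=lambda a,z:onz('top',f(*a),z)[:2]
c=[g((42,207),48),g((185,183),48),g((212,340),48),g((68,355),48)]
for i in range(4): d=c[i]-c[i-1];print(np.linalg.norm(d),np.degrees(np.arctan2(d[1],d[0])))
# prism brass rect
t=cv2.imread("pics/top0.png");hsv=cv2.cvtColor(t,cv2.COLOR_BGR2HSV)
# cheeks tops z=54: corner pixels in orig coords
P=[(231,165),(284.5,158.7),(287,175.0),(235,181)]
for z in (54,):
  W=[onz('top',p,z)[:2] for p in P];print(np.mean(W,0),[np.linalg.norm(W[i]-W[i-1]) for i in range(4)])
th=np.radians(6.7);R=np.array([[np.cos(th),-np.sin(th)],[np.sin(th),np.cos(th)]]);o=np.array([583.9,25.1])
print('pred prism',o+R@[30,0], 'tray slots')
th=np.radians(5.1);R=np.array([[np.cos(th),-np.sin(th)],[np.sin(th),np.cos(th)]])
for k in(-80,0,80):print(np.array([510.5,-291])+R@[k,0])
E
```

```text
weight [549.73970286  90.4330641  102.        ] (array([551.21557017,  90.48271692, 101.49260776]), np.float64(2.8160841044976817)) block [550.29750854  89.42952106  46.        ]
wick [559.21351877  20.75075249 105.        ] (array([559.92289435,  20.69240019, 106.94656957]), np.float64(1.8863616337847458)) disc [558.43804174  20.94469183  48.        ]
pot [566.50627967 -42.81303366 102.        ] (array([567.23667292, -42.76496386, 103.94289421]), np.float64(1.948683285718507)) body [566.96130048 -42.73298075  40.        ]
42.0333684297879 10.364537815577755
40.345009301482804 -80.66674867759926
44.53746516849299 -170.07023616025896
40.130630350525834 95.74946133161913
[611.32063033  19.8463726 ] [np.float64(41.76422981465262), np.float64(134.80249000955257), np.float64(41.65764874401793), np.float64(130.43775616112654)]
pred prism [613.69511949  28.60012211] tray slots
[ 430.81671477 -298.11154375]
[ 510.5 -291. ]
[ 590.18328523 -283.88845625]
```

Request:
drive_tool(
  plan=[
    [[0, 0, 0], 9.55],
    [[0, 0, 0], 9.55],
    [[0, 0, 0], 9.55],
    [[0, 0, 0], 9.55],
    [[0, 0, 0], 9.55],
    [[0, 0, 0], 9.55],
    [[0, 0, 0], 9.55],
    [[0, 0, 0], 9.55],
    [[0, 0, 0], 0],
  ],
  fingers=-1,
)

```text
clock: 1.23
position: [146.5, 607.2, 219.3]
ee_rot: [0.708, -0.706, 0.0, 0.0]
contact_force: [-0.5, -0.8, -0.6]
gripper_width: 85.2
```

Request:
drive_tool(
  plan=[
    [[0.03, -0.02, 0], 0],
    [[0.045, -0.03, 0], 0],
    [[0.045, -0.03, 0], 0],
    [[0.045, -0.03, 0], 0],
    [[0.045, -0.03, 0], 0],
    [[0.045, -0.03, 0], 0],
    [[0.045, -0.03, 0], 0],
    [[0.045, -0.03, 0], 0],
    [[0.045, -0.03, 0], 0],
    [[0.045, -0.03, 0], 0],
    [[0.045, -0.03, 0], 0],
    [[0.045, -0.03, 0], 0],
  ],
  fingers=-0.3,
)

```text
clock: 2.72
position: [497.6, 81.1, 220.0]
ee_rot: [0.708, -0.706, 0.0, -0.0]
contact_force: [0.2, 0.1, -0.2]
gripper_width: 55.6
```

Request:
drive_tool(
  plan=[
    [[0.045, -0.03, 0], 0],
    [[0.045, -0.03, 0], 0],
    [[0.035, -0.01, 0], 0],
    [[0, 0, 0], 0],
    [[0, 0, 0], 0],
  ],
)

```text
clock: 3.35
position: [566.6, -42.0, 219.7]
ee_rot: [0.708, -0.706, -0.0, 0.0]
contact_force: [-1.0, -0.2, -0.1]
gripper_width: 55.7
```

Request:
drive_tool(
  plan=[
    [[0.001, 0, 0.03], 0],
    [[0, 0, 0.03], 0],
    [[0, 0, 0.02], 0],
    [[0, 0, 0.005], 0],
    [[0, 0, 0], 0],
  ],
)

```text
clock: 3.98
position: [567.2, -42.4, 135.4]
ee_rot: [0.708, -0.706, 0.0, -0.0]
contact_force: [-0.7, -0.5, 0.3]
gripper_width: 55.7
```

```bash
cat >> h.py <<'E'
def look(tag,n,box,f):
    from bench import arm
    im=arm.get_image(n)["image"][:,:,::-1].copy();cv2.imwrite(f'pics/{tag}_{n}_raw.png',im)
    x0,y0,x1,y1=box;a=cv2.resize(im[y0:y1,x0:x1],None,fx=f,fy=f,interpolation=cv2.INTER_CUBIC)
    for k in range(0,x1-x0,10): cv2.putText(a,str(x0+k),(k*f,10),0,.33,(0,0,255));cv2.line(a,(k*f,0),(k*f,4),(0,0,255))
    for k in range(10,y1-y0,10): cv2.putText(a,str(y0+k),(0,k*f),0,.33,(0,0,255))
    cv2.imwrite(f'pics/{tag}_{n}.png',a);return im
E
python3 -c "
from h import *
look('a1','side',(190,110,310,240),4);look('a1','top',(205,130,345,230),5)"
```

```text
(no output)
```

View pics/a1_side.png

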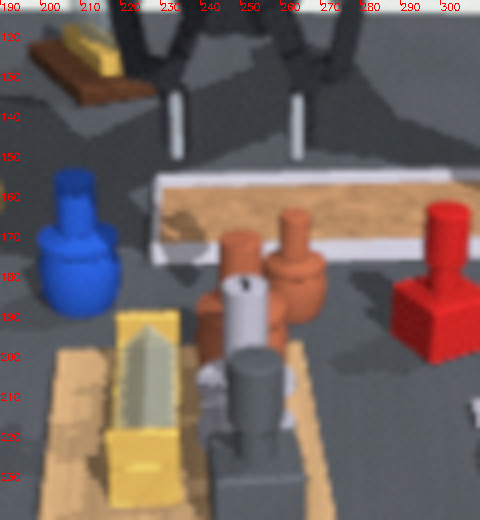

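View pics/a1_top.png

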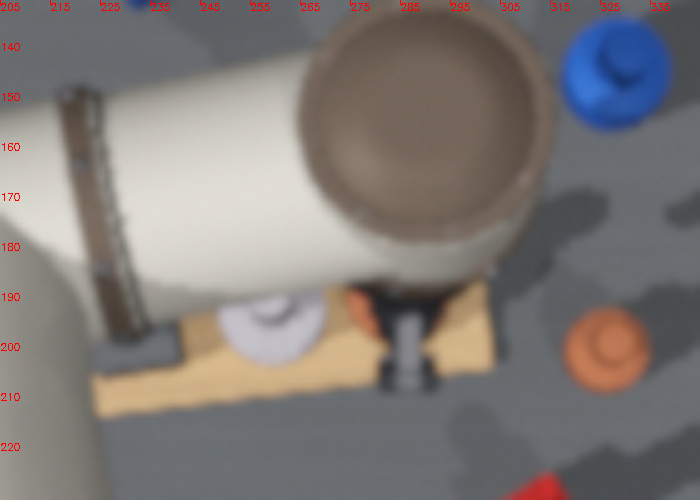

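```bash
python3 -c "
from h import *
for z in (112,125,140): print(proj('side',[567.2,-42.4,z]), proj('side',[595,-42.4,z]),proj('side',[539.4,-42.4,z]))
im=cv2.imread('pics/a1_side_raw.png')
for r in (135,140,145): print(im[r,225:272].mean(1).astype(int))
for r in (170,175): print(im[r,240:262].astype(int)[:,2]-im[r,240:262].astype(int)[:,0])
im=cv2.imread('pics/a1_top_raw.png')
for r in (193,197,205): print(im[r,276:298].mean(1).astype(int))
print(proj('top',[535,-42.4,115]),proj('top',[535,-42.4,130]))
"
```

```text
[249.99805163 165.52591135] [237.51135523 165.33926474] [262.5403103  165.71338848]
[249.92970836 160.13420588] [237.34539289 159.95813397] [262.57046089 160.31106742]
[249.84950566 153.80689269] [237.15063893 153.64346906] [262.60584477 153.97105595]
[ 93  94  95  93  77  53  59 113 160 158 105  52  56  63  65  62  60  63
  63  62  62  62  61  62  61  65  64  62  62  62  64  60  63  63  59  61
  62  82 143 175 138  61  45  51  59  62  63]
[ 65  64  63  63  59  52  55  94 148 165 119  57  54  64  63  64  63  62
  63  63  63  62  61  60  62  63  60  61  61  63  65  62  62  63  61  61
  65  98 154 179 141  69  49  51  58  61  59]
[ 62  63  62  61  57  56  55  92 151 180 141  64  53  59  65  63  60  63
  60  61  63  62  63  63  61  63  64  70  73  74  75  82  91  93  92  92
  90 108 153 179 141  67  50  56  60  64  64]
[ 28  41  47  43  49  81 102 104 104 106 108 110 112 116 110  70  36  27
  25  29  60  86]
[-10  -9  -9  -9   3  50  80  91 100 105 108 110 109 106  98  85  79  91
  94  95  96  97]
[129 127 113  89  63  48  49  55  68  87  98 102  92  68  47  46  61  84
 113 133 142 145]
[174 166 151 132 107  79  62  69  99 125 135 133 119  94  93 117 146 163
 170 173 174 174]
[167 163 158 142 106  71  65  77  99 115 121 119 108  86  69  69  84 105
 118 118 114 110]
[285.04038203 197.68868259] [285.17752566 197.02046313]
```

Request:
drive_tool(
  plan=[
    [[-0.002, 0.0015, 0.02], 0],
    [[0, 0, 0.015], 0],
    [[0, 0, 0.006], 0],
    [[0, 0, 0], 0],
    [[0, 0, 0], 0],
  ],
)

```text
clock: 4.7
position: [566.0, -41.2, 94.5]
ee_rot: [0.707, -0.707, 0.0, -0.0]
contact_force: [-0.7, 0.1, -0.1]
gripper_width: 55.4
```

```bash
python3 -c "
from h import *
look('a2','side',(210,120,290,220),6)"
```

```text
(no output)
```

View pics/a2_side.png

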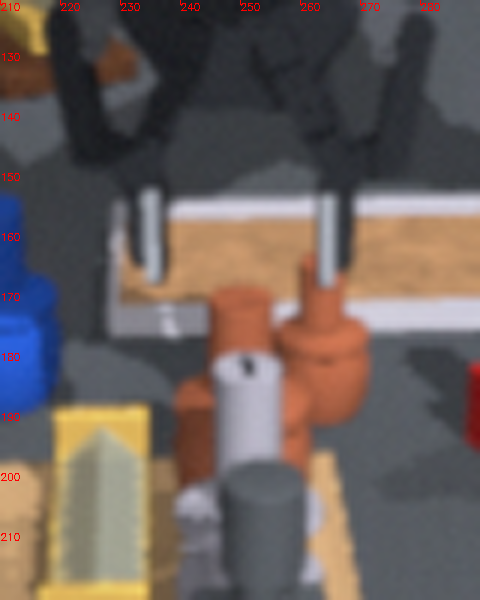

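The picture disagrees with the stated geometry. The fingertips are at row ~167, about z 105, where a TCP z of 94 should put them near z 75. I'll check this before closing.

```bash
python3 - <<'E'
from h import *
from bench import arm
s=arm.read_state();print(s['joints'],s['position'],s['gripper_width'])
im=cv2.imread('pics/a2_side_raw.png')
cv2.imwrite('pics/a2full.png',cv2.resize(im[0:260,150:400],None,fx=3,fy=2.3,interpolation=cv2.INTER_CUBIC))
for z in (60,70,80,90,100,110): print(z,proj('side',[538,-31,z]),proj('side',[538,-53,z]))
E
```

```text
[ 2.12869921e-01  4.08799612e-01 -3.02472871e-01  2.61815934e-04
 -8.58278447e-01 -2.12348293e-01] [565.97484278 -41.22044602  94.53311571] 55.36476084693945
60 [262.88904862 188.87596937] [263.17358755 184.37448099]
70 [262.91384875 184.94022823] [263.19944413 180.50641985]
80 [262.93894476 180.95753097] [263.22560181 176.59331558]
90 [262.96434198 176.9270322 ] [263.25206587 172.63437679]
100 [262.99004587 172.84786615] [263.27884174 168.62879343]
110 [263.01606201 168.71914599] [263.30593495 164.57573627]
```

View pics/a2full.png

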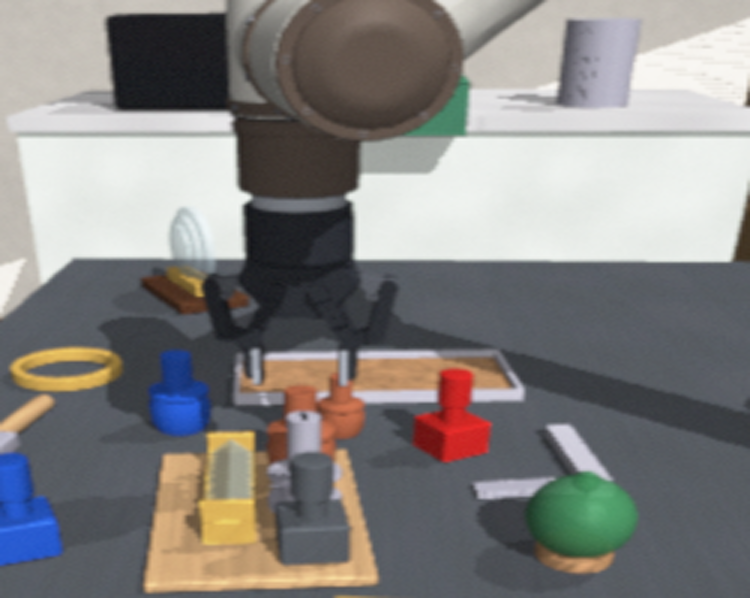

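Request:
drive_tool(
  plan=[
    [[0, 0, 0.008], 0],
    [[0, 0, 0.007], 0],
    [[0, 0, 0], 0],
    [[0, 0, 0], 0],
  ],
)

```text
clock: 5.25
position: [565.5, -41.2, 78.8]
ee_rot: [0.707, -0.707, 0.0, 0.0]
contact_force: [0.2, 0.6, -0.1]
gripper_width: 55.5
```

```bash
python3 -c "
from h import *
look('a3','side',(210,120,290,220),6);look('a3','top',(235,160,335,230),7)"
```

```text
(no output)
```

View pics/a3_side.png

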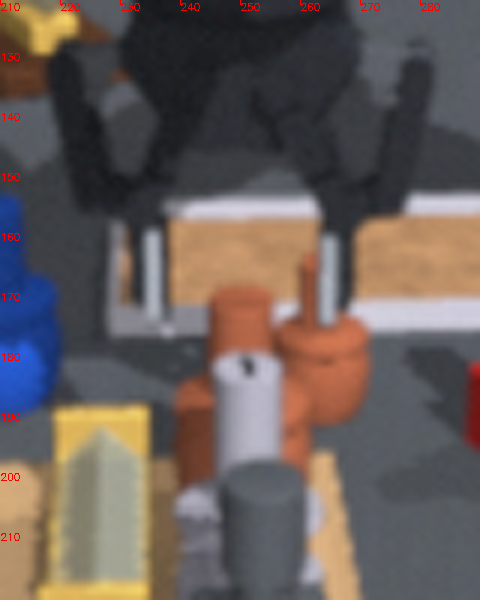

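View pics/a3_top.png

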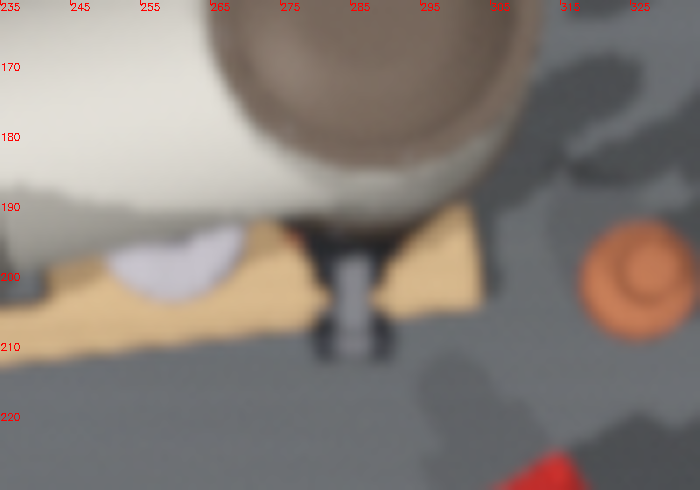

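Relative to the knob in the same picture, the tips (row 174) sit about 5 mm below its top (row 169), and the pads are centred on it (col 250). The stated z offset does not match the pictures, so I'll set heights by picture and force.

Request:
drive_tool(
  plan=[
    [[0, 0, 0.008], 0],
    [[0, 0, 0.008], 0],
    [[0, 0, 0.003], 0],
    [[0, 0, 0], 0],
    [[0, 0, 0], 0],
  ],
)

```text
clock: 5.98
position: [565.7, -41.2, 60.1]
ee_rot: [0.707, -0.707, 0.0, -0.0]
contact_force: [-0.9, -0.3, 0.1]
gripper_width: 55.6
```

Request:
drive_tool(
  plan=[
    [[0, 0, 0], 0],
    [[0, 0, 0], 0],
    [[0, 0, 0], 0],
    [[0, 0, 0], 0],
    [[0, 0, 0], 0],
    [[0, 0, 0], 0],
  ],
  fingers=1,
)

```text
clock: 6.72
position: [565.9, -41.2, 60.3]
ee_rot: [0.707, -0.707, 0.0, -0.0]
contact_force: [0.6, -0.3, 2.8]
gripper_width: 24.8
```

```bash
python3 -c "
from h import *
look('a4','side',(210,120,290,220),6)"
```

```text
(no output)
```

View pics/a4_side.png

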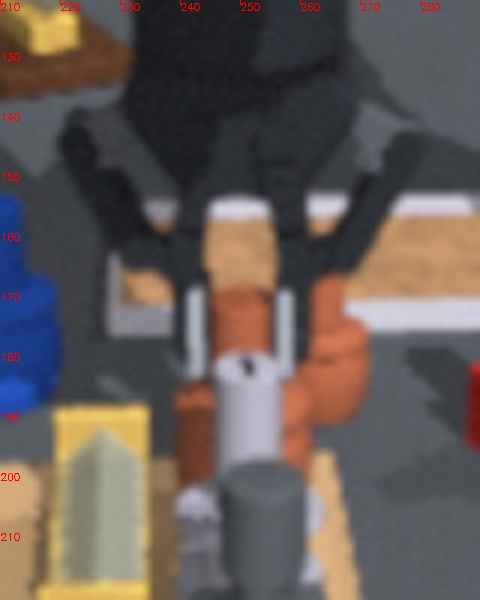

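The pot is gripped (24.8 mm opening), with the pads on the knob at rows 169–183. Lifting it now.

Request:
drive_tool(
  plan=[
    [[0, 0, -0.01], 0],
    [[0, 0, -0.02], 0],
    [[0, 0, -0.03], 0],
    [[0, 0, -0.03], 0],
    [[0, 0, -0.025], 0],
    [[0, 0, -0.01], 0],
    [[0, 0, 0], 0],
  ],
)

```text
clock: 7.65
position: [565.0, -41.1, 184.7]
ee_rot: [0.707, -0.707, -0.0, -0.0]
contact_force: [-0.6, 0.7, -3.0]
gripper_width: 24.3
```

Request:
drive_tool(
  plan=[
    [[0.015, -0.003, 0], 0],
    [[0.03, -0.003, 0], 0],
    [[0.035, -0.003, 0], 0],
    [[0.035, -0.003, 0], 0],
    [[0.035, -0.003, 0], 0],
    [[0.035, -0.003, 0], 0],
    [[0.03, -0.003, 0], 0],
    [[0.018, -0.002, 0], 0],
    [[0.008, 0, 0], 0],
    [[0, 0, 0], 0],
    [[0, 0, 0], 0],
  ],
)

```text
clock: 9.02
position: [588.6, -281.3, 185.0]
ee_rot: [0.708, -0.707, -0.0, -0.0]
contact_force: [-0.3, 0.8, -2.4]
gripper_width: 24.7
```

Request:
drive_tool(
  plan=[
    [[0, 0, 0.02], 0],
    [[0, 0, 0.03], 0],
    [[0, 0, 0.03], 0],
    [[0, 0, 0.025], 0],
    [[0, 0, 0.012], 0],
    [[0, 0, 0.005], 0],
    [[0, 0, 0], 0],
  ],
)

```text
clock: 9.9
position: [589.1, -282.1, 63.6]
ee_rot: [0.707, -0.707, 0.001, -0.0]
contact_force: [0.4, 0.1, -2.0]
gripper_width: 24.7
```

```bash
python3 -c "
from h import *
look('b1','side',(200,90,340,200),5);look('b1','top',(205,130,425,290),3)"
```

```text
(no output)
```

View pics/b1_side.png

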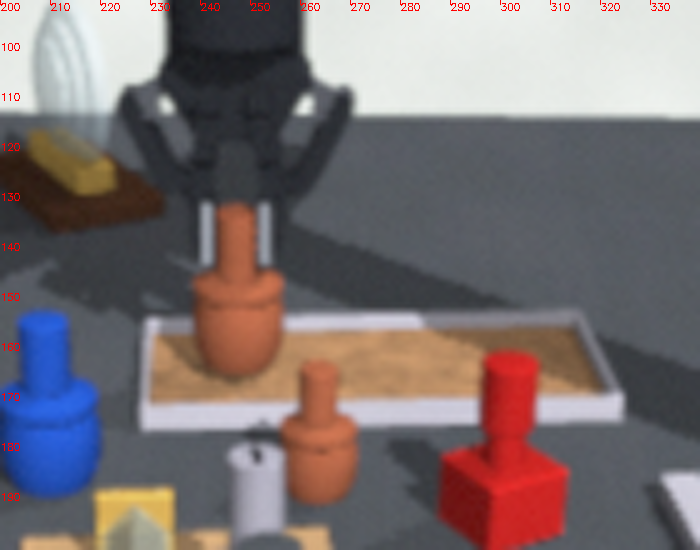

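View pics/b1_top.png

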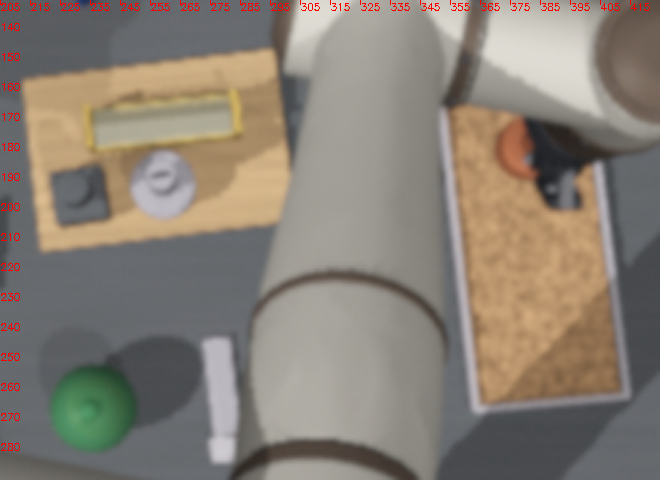

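Request:
drive_tool(
  plan=[
    [[0, 0, 0.004], 0],
    [[0, 0, 0.002], 0],
    [[0, 0, 0.001], 0],
    [[0, 0, 0.001], 0],
    [[0, 0, 0], 0],
  ],
)

```text
clock: 10.62
position: [588.5, -282.2, 54.8]
ee_rot: [0.707, -0.707, -0.0, 0.0]
contact_force: [0.1, 0.4, -1.0]
gripper_width: 24.0
```

```bash
python3 -c "
from h import *
for z in (4,10,15): print(proj('side',[589,-255,z]),proj('side',[589,-284,z]))"
```

```text
[247.45422504 169.04214341] [248.12115859 164.90551327]
[247.42314131 167.15397812] [248.0926295  163.05219726]
[247.39710671 165.57252013] [248.06873754 161.50011915]
```

Request:
drive_tool(
  plan=[
    [[0, 0, 0.0005], 0],
    [[0, 0, 0.0005], 0],
    [[0, 0, 0], 0],
    [[0, 0, 0], 0],
  ],
)

```text
clock: 11.12
position: [588.7, -282.3, 54.4]
ee_rot: [0.707, -0.707, 0.0, -0.0]
contact_force: [0.2, 0.5, 1.8]
gripper_width: 24.0
```

Request:
drive_tool(
  plan=[
    [[0, 0, 0], 0],
    [[0, 0, 0], 0],
    [[0, 0, 0], 0],
    [[0, 0, -0.01], 0],
    [[0, 0, -0.02], 0],
    [[0, 0, -0.03], 0],
    [[0, 0, -0.03], 0],
    [[0, 0, -0.02], 0],
    [[0, 0, 0], 0],
  ],
  fingers=-0.3,
)

```text
clock: 12.25
position: [589.8, -282.6, 166.7]
ee_rot: [0.707, -0.707, 0.002, -0.001]
contact_force: [0.2, 0.6, -0.7]
gripper_width: 55.5
```

Request:
drive_tool(
  plan=[
    [[-0.025, 0.0025, 0], 0],
    [[-0.04, 0.004, 0], 0],
    [[-0.04, 0.004, 0], 0],
    [[-0.04, 0.004, 0], 0],
    [[-0.04, 0.004, 0], 0],
    [[-0.04, 0.004, 0], 0],
    [[-0.04, 0.004, 0], 0],
    [[-0.025, 0.0025, 0], 0],
    [[-0.0147, 0.0016, 0], 0],
    [[0, 0, 0], 0],
    [[0, 0, 0], 0],
  ],
)

```text
clock: 13.62
position: [557.7, 21.8, 163.6]
ee_rot: [-0.707, 0.707, 0.0, -0.0]
contact_force: [0.0, -0.3, 0.6]
gripper_width: 55.2
```

Request:
drive_tool(
  plan=[
    [[0, 0, 0.02], 0],
    [[0, 0, 0.02], 0],
    [[0, 0, 0.012], 0],
    [[0, 0, 0.005], 0],
    [[0, 0, 0], 0],
    [[0, 0, 0], 0],
  ],
)

```text
clock: 14.38
position: [558.3, 22.5, 107.6]
ee_rot: [0.707, -0.707, 0.0, -0.001]
contact_force: [0.4, 0.1, 0.6]
gripper_width: 55.9
```

```bash
python3 -c "
from h import *
look('c1','side',(210,110,300,220),5);look('c1','top',(205,130,425,290),3)"
```

```text
(no output)
```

View pics/c1_side.png

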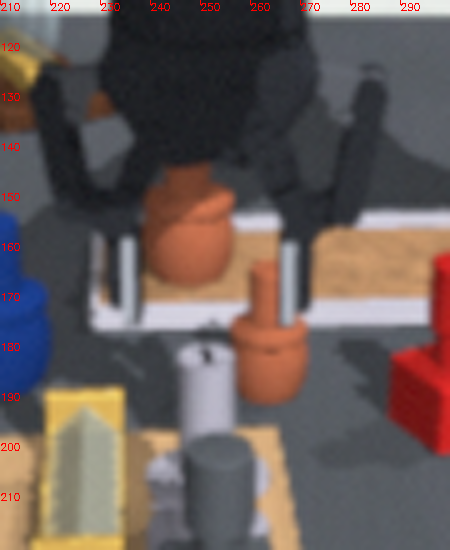

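View pics/c1_top.png

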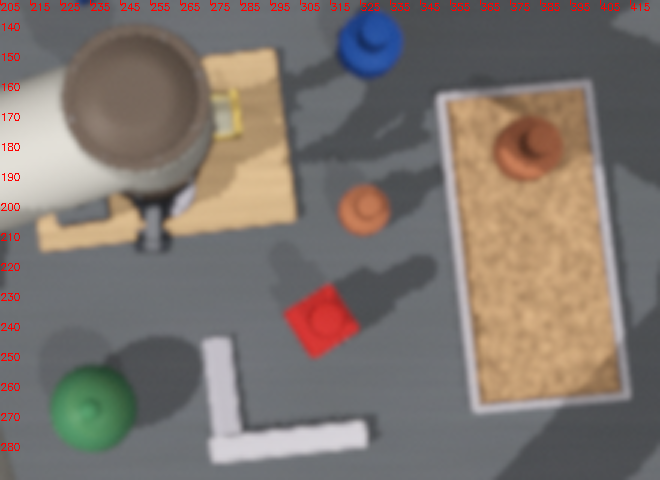

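Request:
drive_tool(
  plan=[
    [[0, 0, 0.015], 0],
    [[0, 0, 0.015], 0],
    [[0, 0, 0.012], 0],
    [[0, 0, 0.005], 0],
    [[0, 0, 0], 0],
    [[0, 0, 0], 0],
  ],
)

```text
clock: 15.22
position: [558.2, 22.6, 60.3]
ee_rot: [0.707, -0.707, 0.0, -0.0]
contact_force: [-0.1, 1.0, -0.1]
gripper_width: 55.5
```

Request:
drive_tool(
  plan=[
    [[0, 0, 0], 0],
    [[0, 0, 0], 0],
    [[0, 0, 0], 0],
    [[0, 0, 0], 0],
    [[0, 0, 0], 0],
    [[0, 0, 0], 0],
  ],
  fingers=1,
)

```text
clock: 15.98
position: [558.3, 22.6, 60.3]
ee_rot: [0.707, -0.707, 0.0, -0.0]
contact_force: [0.6, -0.1, 2.7]
gripper_width: 22.9
```

```bash
python3 -c "
from h import *
look('c2','side',(210,130,300,230),5)"
```

```text
(no output)
```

View pics/c2_side.png

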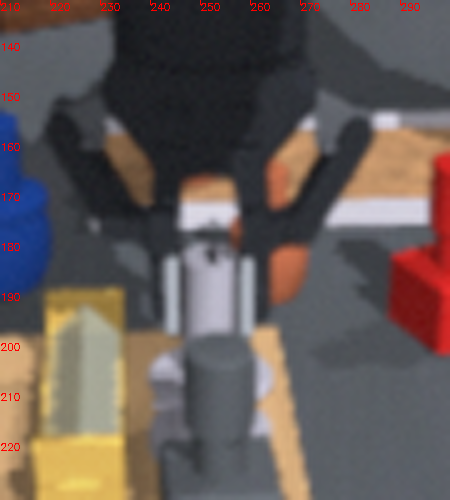

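The wick is gripped (22.9 mm opening), with the pads on the tube. Taking it to the tray.

Request:
drive_tool(
  plan=[
    [[0, 0, -0.01], 0],
    [[0, 0, -0.02], 0],
    [[0, 0, -0.03], 0],
    [[0, 0, -0.03], 0],
    [[0, 0, -0.025], 0],
    [[0, 0, -0.01], 0],
    [[0, 0, 0], 0],
  ],
)

```text
clock: 16.9
position: [557.3, 22.5, 184.7]
ee_rot: [0.707, -0.707, -0.0, 0.0]
contact_force: [-0.2, -0.0, -3.5]
gripper_width: 22.7
```

Request:
drive_tool(
  plan=[
    [[0.015, 0.002, 0], 0],
    [[0.03, 0.005, 0], 0],
    [[0.04, 0.006, 0], 0],
    [[0.04, 0.006, 0], 0],
    [[0.04, 0.006, 0], 0],
    [[0.04, 0.006, 0], 0],
    [[0.04, 0.006, 0], 0],
    [[0.03, 0.006, 0], 0],
    [[0.022, 0.004, 0], 0],
    [[0.0146, 0.0023, 0], 0],
    [[0, 0, 0], 0],
    [[0, 0, 0], 0],
  ],
)

```text
clock: 18.4
position: [508.5, -288.7, 184.5]
ee_rot: [0.707, -0.707, -0.0, 0.0]
contact_force: [0.7, -0.0, -2.2]
gripper_width: 22.6
```

Request:
drive_tool(
  plan=[
    [[0, 0, 0.02], 0],
    [[0, 0, 0.03], 0],
    [[0, 0, 0.03], 0],
    [[0, 0, 0.025], 0],
    [[0, 0, 0.013], 0],
    [[0, 0, 0.006], 0],
    [[0, 0, 0.003], 0],
    [[0, 0, 0], 0],
    [[0, 0, 0], 0],
  ],
)

```text
clock: 19.52
position: [509.2, -289.3, 58.7]
ee_rot: [0.707, -0.707, 0.001, -0.0]
contact_force: [-0.5, 0.2, -2.7]
gripper_width: 22.5
```

Request:
drive_tool(
  plan=[
    [[0, 0, 0.002], 0],
    [[0, 0, 0.0015], 0],
    [[0, 0, 0.001], 0],
    [[0, 0, 0], 0],
    [[0, 0, 0], 0],
  ],
)

```text
clock: 20.15
position: [508.9, -289.3, 54.3]
ee_rot: [0.707, -0.707, 0.0, 0.0]
contact_force: [-1.2, 1.4, 5.9]
gripper_width: 22.5
```

Request:
drive_tool(
  plan=[
    [[0, 0, 0], 0],
    [[0, 0, 0], 0],
    [[0, 0, 0], 0],
    [[0, 0, -0.01], 0],
    [[0, 0, -0.02], 0],
    [[0, 0, -0.03], 0],
    [[0, 0, -0.03], 0],
    [[0, 0, -0.02], 0],
    [[0, 0, 0], 0],
  ],
  fingers=-0.3,
)

```text
clock: 21.28
position: [509.9, -289.5, 165.8]
ee_rot: [0.707, -0.707, 0.002, -0.001]
contact_force: [-0.8, 0.5, -0.2]
gripper_width: 55.2
```

Request:
drive_tool(
  plan=[
    [[-0.025, -0.0025, 0], 0],
    [[-0.04, -0.004, 0], 0],
    [[-0.045, -0.005, 0], 0],
    [[-0.045, -0.005, 0], 0],
    [[-0.045, -0.005, 0], 0],
    [[-0.045, -0.005, 0], 0],
    [[-0.045, -0.005, 0], 0],
    [[-0.045, -0.005, 0], 0],
    [[-0.03, -0.0029, 0], 0],
    [[-0.016, -0.001, 0], 0],
    [[0, 0, 0], 0],
    [[0, 0, 0], 0],
  ],
)

```text
clock: 22.78
position: [548.5, 90.9, 163.1]
ee_rot: [-0.707, 0.707, 0.0, -0.0]
contact_force: [0.8, -0.5, 0.4]
gripper_width: 55.7
```

Request:
drive_tool(
  plan=[
    [[0, 0, 0.02], 0],
    [[0, 0, 0.02], 0],
    [[0, 0, 0.012], 0],
    [[0, 0, 0.005], 0],
    [[0, 0, 0], 0],
    [[0, 0, 0], 0],
  ],
)

```text
clock: 23.52
position: [549.4, 92.0, 107.1]
ee_rot: [0.707, -0.707, 0.0, -0.001]
contact_force: [0.6, -0.2, -0.9]
gripper_width: 55.6
```

```bash
python3 -c "
from h import *
look('d1','side',(200,130,300,250),5);look('d1','top',(205,130,425,290),3)"
```

```text
(no output)
```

View pics/d1_side.png

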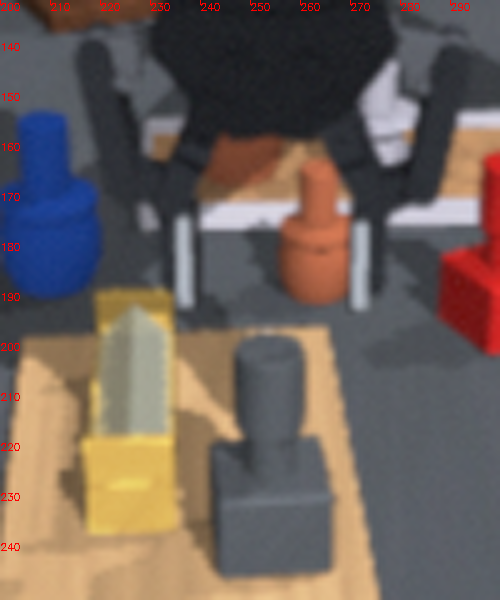

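View pics/d1_top.png

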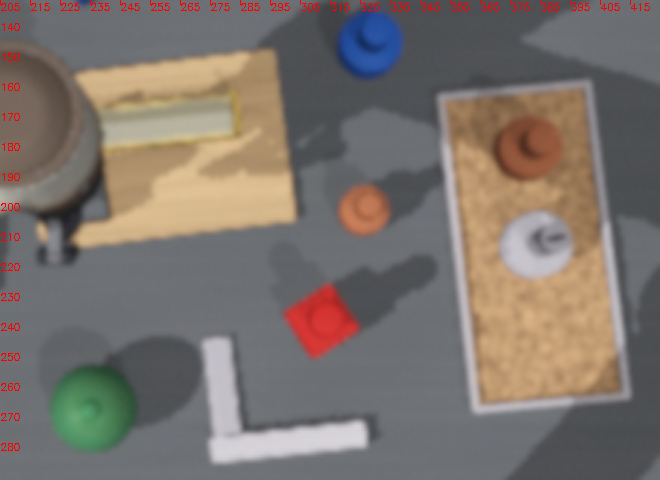

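Request:
drive_tool(
  plan=[
    [[0, -0.0008, 0.015], 0],
    [[0, 0, 0.015], 0],
    [[0, 0, 0.011], 0],
    [[0, 0, 0.005], 0],
    [[0, 0, 0], 0],
    [[0, 0, 0], 0],
  ],
)

```text
clock: 24.38
position: [550.1, 92.0, 60.8]
ee_rot: [0.707, -0.707, 0.0, -0.0]
contact_force: [0.1, 0.2, -0.1]
gripper_width: 55.3
```

Request:
drive_tool(
  plan=[
    [[0, 0, 0], 0],
    [[0, 0, 0], 0],
    [[0, 0, 0], 0],
    [[0, 0, 0], 0],
    [[0, 0, 0], 0],
    [[0, 0, 0], 0],
  ],
  fingers=1,
)

```text
clock: 25.12
position: [550.5, 92.1, 61.1]
ee_rot: [0.707, -0.707, 0.001, -0.001]
contact_force: [1.4, 0.0, 4.5]
gripper_width: 26.4
```

```bash
python3 -c "
from h import *
look('d2','side',(200,130,300,250),5)"
```

```text
(no output)
```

View pics/d2_side.png

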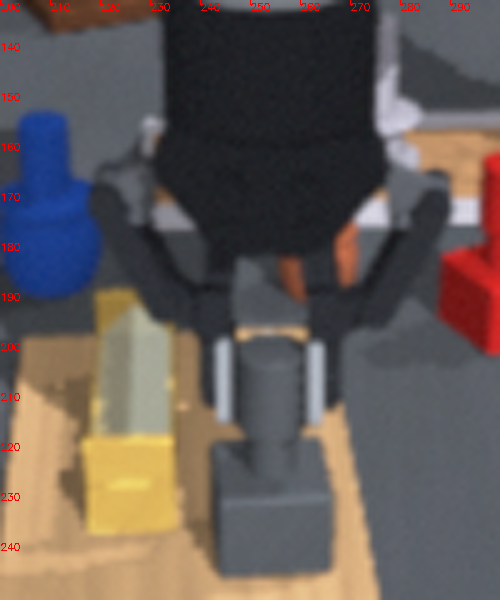

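The weight is gripped (26.4 mm opening) and its block hasn't moved (crop cols 242–266). Taking it to the tray.

Request:
drive_tool(
  plan=[
    [[0, 0, -0.01], 0],
    [[0, 0, -0.02], 0],
    [[0, 0, -0.03], 0],
    [[0, 0, -0.03], 0],
    [[0, 0, -0.025], 0],
    [[0, 0, -0.01], 0],
    [[0, 0, 0], 0],
  ],
)

```text
clock: 26.05
position: [548.6, 91.8, 184.4]
ee_rot: [0.707, -0.707, -0.001, 0.001]
contact_force: [-0.4, 0.4, -6.4]
gripper_width: 26.4
```

Request:
drive_tool(
  plan=[
    [[0.015, 0.004, 0], 0],
    [[0.03, 0.01, 0], 0],
    [[0.045, 0.014, 0], 0],
    [[0.045, 0.014, 0], 0],
    [[0.045, 0.014, 0], 0],
    [[0.045, 0.014, 0], 0],
    [[0.045, 0.014, 0], 0],
    [[0.045, 0.014, 0], 0],
    [[0.035, 0.011, 0], 0],
    [[0.023, 0.0075, 0], 0],
    [[0.015, 0.004, 0], 0],
    [[0, 0, 0], 0],
  ],
)

```text
clock: 27.55
position: [428.4, -296.8, 184.5]
ee_rot: [-0.707, 0.708, 0.001, -0.0]
contact_force: [-0.4, -0.3, -6.2]
gripper_width: 26.2
```

Request:
drive_tool(
  plan=[
    [[0, 0, 0], 0],
    [[0, 0, 0.02], 0],
    [[0, 0, 0.03], 0],
    [[0, 0, 0.03], 0],
    [[0, 0, 0.025], 0],
    [[0, 0, 0.013], 0],
    [[0, 0, 0.006], 0],
    [[0, 0, 0.002], 0],
    [[0, 0, 0], 0],
    [[0, 0, 0], 0],
  ],
)

```text
clock: 28.8
position: [429.9, -296.4, 60.1]
ee_rot: [0.707, -0.707, 0.001, -0.0]
contact_force: [0.9, -0.0, -6.2]
gripper_width: 26.1
```

Contact is expected at about 55.1.

Request:
drive_tool(
  plan=[
    [[0, 0, 0.0025], 0],
    [[0, 0, 0.0015], 0],
    [[0, 0, 0.001], 0],
    [[0, 0, 0.0005], 0],
    [[0, 0, 0], 0],
    [[0, 0, 0], 0],
  ],
)

```text
clock: 29.55
position: [429.6, -296.3, 55.0]
ee_rot: [0.708, -0.707, 0.0, 0.0]
contact_force: [-1.7, 1.8, 5.0]
gripper_width: 26.2
```

Request:
drive_tool(
  plan=[
    [[0, 0, 0], 0],
    [[0, 0, 0], 0],
    [[0, 0, 0], 0],
    [[0, 0, -0.01], 0],
    [[0, 0, -0.02], 0],
    [[0, 0, -0.03], 0],
    [[0, 0, -0.03], 0],
    [[0, 0, -0.02], 0],
    [[0, 0, 0], 0],
  ],
  fingers=-0.3,
)

```text
clock: 30.68
position: [430.6, -296.7, 166.1]
ee_rot: [0.707, -0.707, 0.002, -0.001]
contact_force: [-0.4, 0.3, -0.8]
gripper_width: 55.5
```

```bash
python3 -c "
from h import *
look('e1','side',(180,140,330,250),5);look('e1','top',(205,130,425,290),3)
im=cv2.imread('pics/e1_top_raw.png')
cv2.imwrite('pics/e1z.png',cv2.resize(im[145:200,220:300],None,fx=9,fy=9,interpolation=cv2.INTER_CUBIC))"
```

```text
(no output)
```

View pics/e1_top.png

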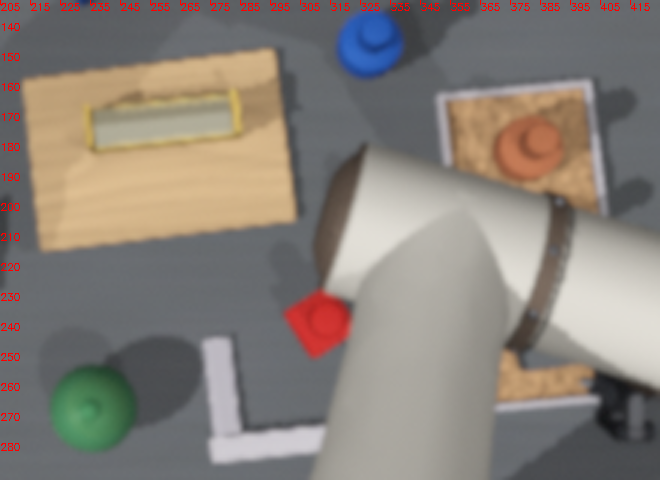

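View pics/e1_side.png

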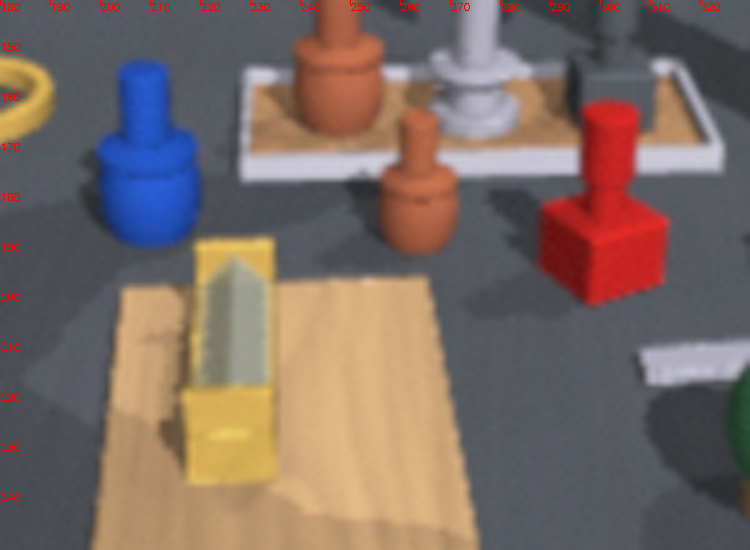

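View pics/e1z.png

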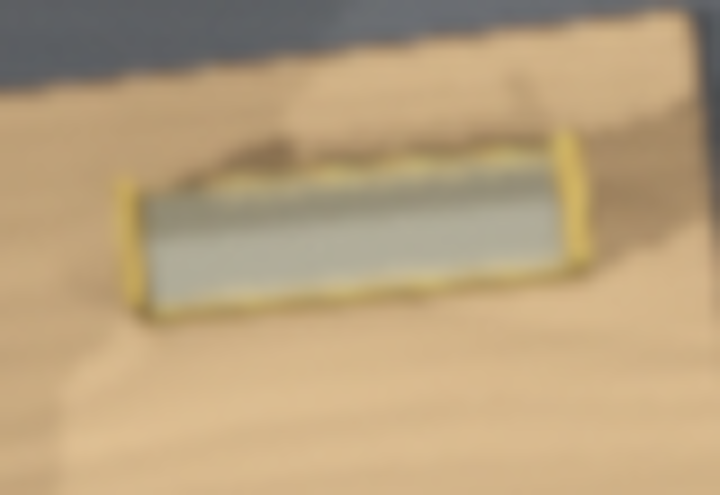

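```bash
python3 - <<'E'
from h import *
th=np.radians(6.7);R=np.array([[np.cos(th),-np.sin(th)],[np.sin(th),np.cos(th)]])
for z in(54,34,10):
  for l in((18,65),(18,-65),(-18,65),(-18,-65)):
    w=np.array([611,20.5])+R@l; p=proj('top',[*w,z]);s=proj('side',[*w,z])
    print(z,l,np.round((p-[220-.44,145-.44])*9,0),'side crop',np.round((s-[179.6,139.6])*5,0))
im=cv2.imread('pics/e1_top_raw.png').astype(int)
d=im[...,2]-im[...,0]
for r in range(160,184,2): print(r,d[r,228:242],d[r,278:292])
E
```

```text
54 (18, 65) [116. 194.] side crop [197. 396.]
54 (18, -65) [580. 138.] side crop [203. 243.]
54 (-18, 65) [131. 321.] side crop [288. 393.]
54 (-18, -65) [597. 265.] side crop [282. 240.]
34 (18, 65) [122. 206.] side crop [200. 438.]
34 (18, -65) [579. 150.] side crop [206. 280.]
34 (-18, 65) [136. 331.] side crop [289. 435.]
34 (-18, -65) [595. 275.] side crop [283. 278.]
10 (18, 65) [129. 220.] side crop [203. 487.]
10 (18, -65) [578. 165.] side crop [208. 325.]
10 (-18, 65) [143. 343.] side crop [291. 484.]
10 (-18, -65) [593. 288.] side crop [284. 322.]
160 [70 70 70 69 70 70 70 69 69 70 71 70 70 70] [63 65 69 83 96 95 80 69 64 64 64 64 65 64]
162 [70 70 70 69 70 69 70 69 69 69 70 70 70 70] [ 63  63  65  82 101 105  90  73  66  65  64  65  65  65]
164 [70 69 69 71 76 81 80 73 70 69 69 67 65 62] [ 36  36  42  65  94 106  97  78  67  64  63  64  63  64]
166 [70 70 70 72 83 98 97 78 61 56 52 47 44 42] [ 27  27  30  48  84 105 101  81  65  63  62  62  62  62]
168 [70 70 70 72 81 96 97 71 41 32 29 29 29 29] [ 23  24  24  35  68  99 101  81  66  64  64  65  64  63]
170 [70 70 70 73 80 93 95 74 44 31 28 27 27 27] [ 23  23  24  34  64  96 102  86  71  66  65  66  65  65]
172 [71 71 70 72 78 90 97 77 44 27 24 24 24 23] [ 26  26  29  35  59  91 101  90  73  67  66  68  69  70]
174 [70 70 70 71 75 88 99 88 52 28 23 23 23 22] [53 54 59 64 73 84 86 79 71 70 72 72 74 75]
176 [ 69  69  69  69  74  85 100  94  57  28  24  23  24  25] [81 80 79 79 77 77 76 74 73 74 74 74 74 75]
178 [70 69 69 68 70 78 90 88 65 49 46 47 48 52] [75 75 74 75 75 75 74 75 74 74 74 73 74 73]
180 [72 70 71 71 71 72 74 73 74 76 77 79 78 77] [74 75 74 74 74 74 75 75 75 73 74 74 74 74]
182 [72 71 71 72 72 73 74 74 74 74 72 72 71 71] [73 73 74 73 73 73 73 74 73 73 73 74 73 73]
```

All three stand upright in the tray (side view: pot (245,158), wick (272,158), weight (302,158)), and the prism hasn't moved. From both views the prism is at about (613.5, 22), yaw about 6°.

Request:
drive_tool(
  plan=[
    [[-0.02, -0.01, 0], 0],
    [[-0.035, -0.02, 0], 0],
    [[-0.035, -0.02, 0], 0],
    [[-0.035, -0.02, 0], 0],
    [[-0.035, -0.02, 0], 0],
    [[-0.035, -0.02, 0], 0],
    [[-0.035, -0.02, 0], 0],
    [[-0.035, -0.02, 0], 0],
    [[-0.0337, -0.013, 0], 0],
    [[-0.02, -0.005, 0], 0],
    [[0, 0, 0], -6],
    [[0, 0, 0], 0],
  ],
  fingers=-0.5,
)

```text
clock: 32.28
position: [596.5, 22.5, 163.1]
ee_rot: [0.743, -0.669, -0.001, 0.001]
contact_force: [-0.4, 0.0, -0.8]
gripper_width: 64.1
```

Request:
drive_tool(
  plan=[
    [[0, 0, 0.02], 0],
    [[0, 0, 0.03], 0],
    [[0, 0, 0.03], 0],
    [[0, 0, 0.02], 0],
    [[0, 0, 0.01], 0],
    [[0, 0, 0], 0],
    [[0, 0, 0], 0],
  ],
)

```text
clock: 33.15
position: [597.9, 22.6, 54.9]
ee_rot: [0.743, -0.669, 0.001, -0.001]
contact_force: [-0.2, -0.8, 0.2]
gripper_width: 63.9
```

```bash
python3 -c "
from h import *
look('f1','side',(170,110,300,250),4);look('f1','top',(205,130,335,230),5)"
```

```text
(no output)
```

View pics/f1_side.png

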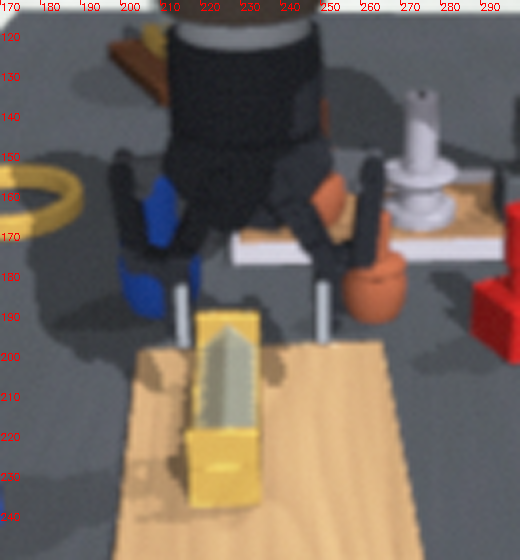

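View pics/f1_top.png

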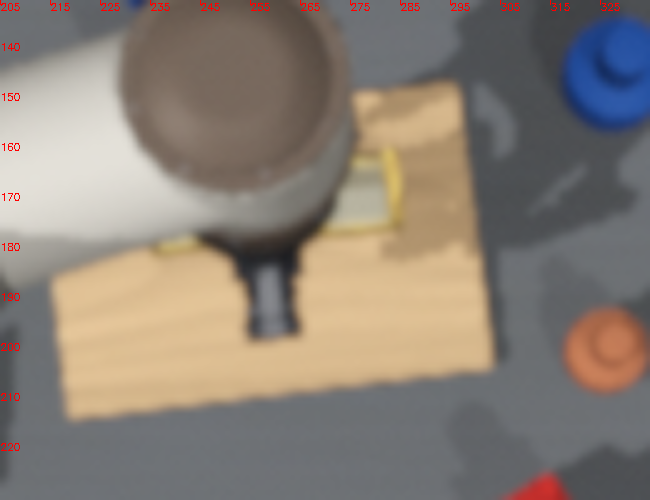

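The gripper stands about 15 mm short in x: the pads' centre is at col 233 and the prism's middle at col 226.5. Correcting before going down.

Request:
drive_tool(
  plan=[
    [[0.0016, -0.0149, 0], 0],
    [[0, 0, 0], 0],
    [[0, 0, 0.012], 0],
    [[0, 0, 0.012], 0],
    [[0, 0, 0.008], 0],
    [[0, 0, 0], 0],
    [[0, 0, 0], 0],
  ],
)

```text
clock: 34.12
position: [612.4, 22.6, 22.0]
ee_rot: [0.743, -0.669, 0.0, -0.0]
contact_force: [-0.4, 0.7, 0.2]
gripper_width: 64.0
```

```bash
python3 -c "
from h import *
look('f2','side',(190,160,270,250),6)"
```

```text
(no output)
```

View pics/f2_side.png

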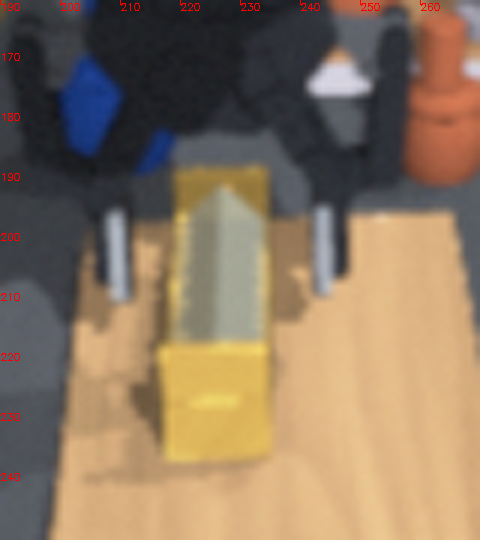

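```bash
python3 -c "
from h import *
for z in (10,14,18,30,40,50): print(z,proj('side',[580.5,30,z]),proj('side',[644.5,37,z]))"
```

```text
10 [242.37871206 222.00412929] [212.70938623 223.05802006]
14 [242.33873939 220.46043172] [212.59646563 221.51259067]
18 [242.29857053 218.90915742] [212.48298924 219.95955478]
30 [242.17687224 214.20931212] [212.13918401 215.25424226]
40 [242.07406942 210.23918769] [211.84874851 211.27934695]
50 [241.96997991 206.21937253] [211.55466746 207.25455884]
```

Request:
drive_tool(
  plan=[
    [[0, 0, 0.008], 0],
    [[0, 0, 0.007], 0],
    [[0, 0, 0.005], 0],
    [[0, 0, 0.002], 0],
    [[0, 0, 0], 0],
    [[0, 0, 0], 0],
  ],
)

```text
clock: 34.92
position: [612.4, 22.6, 0.1]
ee_rot: [0.743, -0.669, 0.0, -0.0]
contact_force: [-1.1, -0.0, 0.3]
gripper_width: 64.2
```

Request:
drive_tool(
  plan=[
    [[0, 0, 0], 0],
    [[0, 0, 0], 0],
    [[0, 0, 0], 0],
    [[0, 0, 0], 0],
    [[0, 0, 0], 0],
    [[0, 0, 0], 0],
  ],
  fingers=1,
)

```text
clock: 35.67
position: [613.4, 22.9, 0.7]
ee_rot: [0.744, -0.669, 0.001, -0.001]
contact_force: [2.6, 0.5, 5.3]
gripper_width: 34.8
```

```bash
python3 -c "
from h import *
look('f3','side',(190,160,270,250),6)"
```

```text
(no output)
```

View pics/f3_side.png

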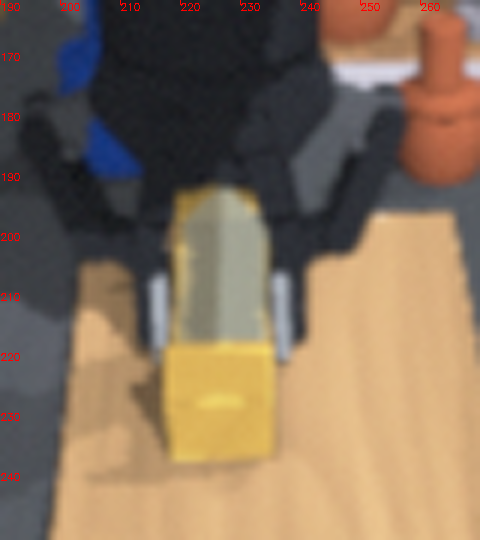

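The prism is gripped at 34.8 mm by the low brass sides, and the jaws have squared it slightly. Lifting it.

Request:
drive_tool(
  plan=[
    [[0, 0, -0.004], 0],
    [[0, 0, -0.01], 0],
    [[0, 0, -0.018], 0],
    [[0, 0, -0.022], 0],
    [[0, 0, -0.02], 0],
    [[0, 0, -0.01], 0],
    [[0, 0, -0.006], 0],
    [[0, 0, 0], 0],
  ],
)

```text
clock: 36.72
position: [612.0, 22.6, 89.9]
ee_rot: [0.743, -0.669, -0.0, -0.0]
contact_force: [-0.1, 0.8, -4.8]
gripper_width: 34.8
```

Request:
drive_tool(
  plan=[
    [[0, 0, 0], 3],
    [[0, 0, 0], 4],
    [[0, 0, 0], 2.9],
    [[0, 0, 0], 0],
    [[0, 0, 0], 0],
  ],
)

```text
clock: 37.35
position: [611.9, 22.5, 89.3]
ee_rot: [-0.683, 0.73, 0.0, -0.001]
contact_force: [0.8, 0.7, -5.6]
gripper_width: 34.8
```

Request:
drive_tool(
  plan=[
    [[-0.01, 0.005, 0], 0],
    [[-0.02, 0.01, 0], 0],
    [[-0.03, 0.015, 0], 0],
    [[-0.032, 0.018, 0], 0],
    [[-0.032, 0.018, 0], 0],
    [[-0.032, 0.018, 0], 0],
    [[-0.032, 0.018, 0], 0],
    [[-0.03, 0.015, 0], 0],
    [[-0.02, 0.01, 0], 0],
    [[-0.012, 0.005, 0], 0],
    [[-0.008, 0.003, 0], 0],
    [[0, 0, 0], 0],
  ],
)

```text
clock: 38.85
position: [494.9, 289.3, 89.9]
ee_rot: [-0.683, 0.73, -0.0, 0.0]
contact_force: [0.6, -0.2, -4.6]
gripper_width: 34.8
```

```bash
python3 -c "
from h import *
look('g1','side',(140,150,420,384),2.5 and 3);look('g1','top',(80,130,210,290),4)"
```

```text
(no output)
```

View pics/g1_side.png

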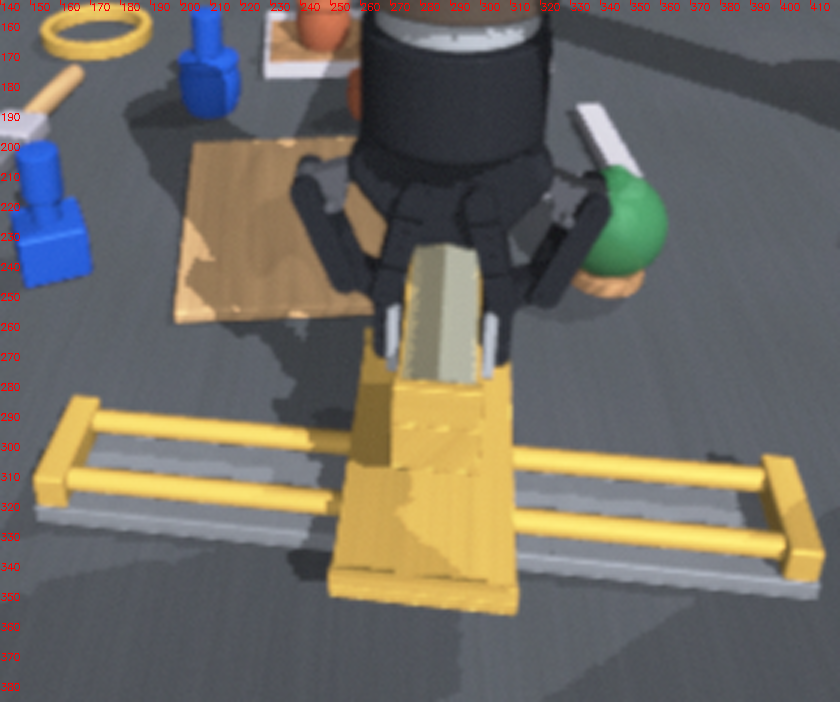

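View pics/g1_top.png

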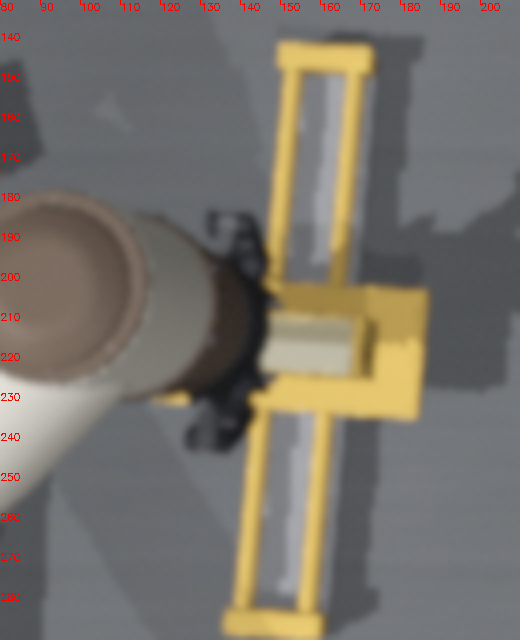

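Request:
drive_tool(
  plan=[
    [[0, -0.001, 0.01], 0],
    [[0, 0, 0.015], 0],
    [[0, 0, 0.01], 0],
    [[0, 0, 0.007], 0],
    [[0, 0, 0], 0],
    [[0, 0, 0], 0],
  ],
)

```text
clock: 39.7
position: [496.3, 289.3, 48.3]
ee_rot: [-0.683, 0.73, -0.0, 0.0]
contact_force: [-0.5, -1.2, -4.3]
gripper_width: 34.9
```

```bash
python3 -c "
from h import *
look('g2','side',(235,210,325,360),5);look('g2','top',(105,185,205,255),7)
for z in (44,50,58,104):
  for l in ((0,-82),(0,-65),(0,82),(0,65)):
    th=np.radians(-3.9);w=np.array([497.3,287.7])+np.array([[np.cos(th),-np.sin(th)],[np.sin(th),np.cos(th)]])@l
    print(z,l,np.round((proj('top',[*w,z])-[104.56,184.56])*7),np.round((proj('side',[*w,z])-[234.6,209.6])*5))
"
```

```text
44 (0, -82) [564. 236.] [258. 274.]
44 (0, -65) [516. 233.] [256. 309.]
44 (0, 82) [110. 206.] [232. 697.]
44 (0, 65) [156. 209.] [236. 641.]
50 (0, -82) [560. 235.] [259. 260.]
50 (0, -65) [513. 232.] [257. 294.]
50 (0, 82) [104. 205.] [233. 681.]
50 (0, 65) [151. 208.] [236. 625.]
58 (0, -82) [556. 233.] [260. 241.]
58 (0, -65) [509. 230.] [258. 275.]
58 (0, 82) [ 97. 203.] [234. 660.]
58 (0, 65) [145. 206.] [237. 604.]
104 (0, -82) [532. 225.] [265. 128.]
104 (0, -65) [482. 222.] [263. 160.]
104 (0, 82) [ 55. 194.] [240. 529.]
104 (0, 65) [104. 197.] [243. 475.]
```

View pics/g2_side.png

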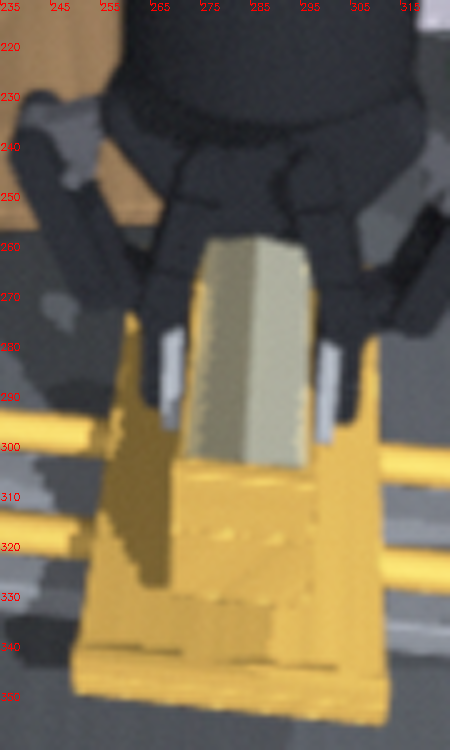

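View pics/g2_top.png

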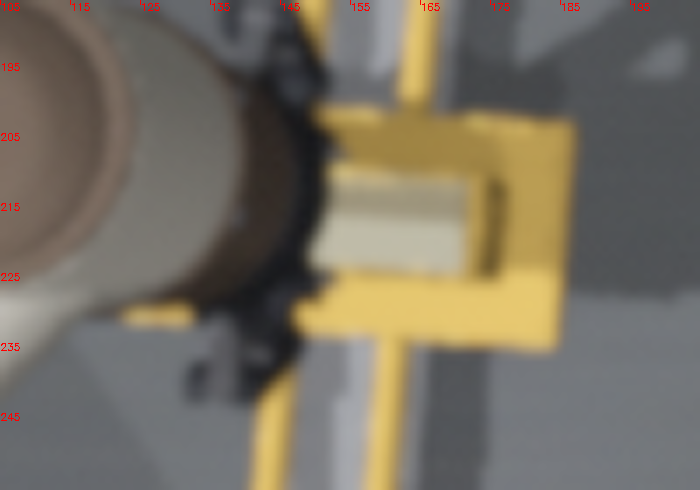

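```bash
python3 - <<'E'
from h import *
a=onz('top',(160.6,143.9),30)[:2];b=onz('top',(147.5,285.9),30)[:2];d=a-b;print(a,b,np.degrees(np.arctan2(d[1],d[0])))
# seat edges from side0 & top0
t=cv2.imread('pics/top0.png');hsv=cv2.cvtColor(t,cv2.COLOR_BGR2HSV)
brass=((hsv[...,1]>80)&(hsv[...,0]>15)&(hsv[...,0]<28)&(hsv[...,2]>120))
def fit(P,z):
    W=np.array([onz('top',p,z)[:2] for p in P],np.float32);v=cv2.fitLine(W,cv2.DIST_HUBER,0,.01,.01).ravel();return np.degrees(np.arctan2(v[1],v[0])),v[2:]
up=[];lo=[]
for c in list(range(124,146))+list(range(170,182)):
    r=np.nonzero(brass[190:245,c])[0]; up.append((c,190+r.min()-.5)); lo.append((c,190+r.max()+.5))
print(fit(up,44),fit(lo,44))
l=[];rr=[]
for r in range(206,228):
    c=np.nonzero(brass[r,105:195])[0]; l.append((105+c.min()-.5,r)); rr.append((105+c.max()+.5,r))
print(fit(l,50),fit(rr,50))
for view,pts in(('g2',None),):
    t=cv2.imread('pics/g2_top_raw.png')
    # prism right cheek top (z~103) & glass edges
E
```

```text
[684.45182991 275.10083895] [324.42234855 299.45426538] -3.869755898175223
(np.float32(86.281555), array([541.26227, 311.3317 ], dtype=float32)) (np.float32(85.65045), array([456.16983, 292.92667], dtype=float32))
(np.float32(-4.4747767), array([498.75708, 371.0572 ], dtype=float32)) (np.float32(-3.1154594), array([496.24692, 202.29297], dtype=float32))
```

The prism sits centred over the seat in both views, and its yaw matches the seat's −3.9°. Lowering it gently.

Request:
drive_tool(
  plan=[
    [[0, 0, 0.005], 0],
    [[0, 0, 0.004], 0],
    [[0, 0, 0.002], 0],
    [[0, 0, 0.001], 0],
    [[0, 0, 0], 0],
    [[0, 0, 0], 0],
  ],
)

```text
clock: 40.55
position: [496.0, 289.1, 36.0]
ee_rot: [-0.683, 0.731, -0.0, 0.0]
contact_force: [0.7, 0.7, -5.1]
gripper_width: 34.6
```

Request:
drive_tool(
  plan=[
    [[0, 0, 0.0005], 0],
    [[0, 0, 0.0005], 0],
    [[0, 0, 0.0005], 0],
    [[0, 0, 0], 0],
    [[0, 0, 0], 0],
  ],
)

```text
clock: 41.18
position: [495.9, 289.0, 34.8]
ee_rot: [-0.683, 0.731, -0.0, 0.0]
contact_force: [-1.7, 0.8, -0.3]
gripper_width: 34.7
```

Request:
drive_tool(
  plan=[
    [[0, 0, 0.0004], 0],
    [[0, 0, 0.0003], 0],
    [[0, 0, 0], 0],
    [[0, 0, 0], 0],
  ],
)

```text
clock: 41.68
position: [495.9, 289.0, 34.7]
ee_rot: [-0.683, 0.73, -0.0, 0.0]
contact_force: [-3.2, -1.9, 5.8]
gripper_width: 34.7
```

Request:
drive_tool(
  plan=[
    [[0, 0, 0], 0],
    [[0, 0, 0], 0],
    [[0, 0, 0], 0],
    [[0, 0, 0], 0],
    [[0, 0, -0.01], 0],
    [[0, 0, -0.02], 0],
    [[0, 0, -0.03], 0],
    [[0, 0, -0.03], 0],
    [[0, 0, -0.03], 0],
    [[0, 0, -0.02], 0],
    [[0, 0, 0], 0],
  ],
  fingers=-0.5,
)

```text
clock: 43.05
position: [496.8, 289.8, 176.1]
ee_rot: [-0.683, 0.73, -0.0, 0.003]
contact_force: [0.6, -0.8, -0.6]
gripper_width: 64.0
```

Request:
drive_tool(
  plan=[
    [[0, 0, 0], -3.9],
    [[0.03, 0.003, 0], 0],
    [[0.05, 0.006, 0], 0],
    [[0.055, 0.006, 0], 0],
    [[0.055, 0.006, 0], 0],
    [[0.055, 0.006, 0], 0],
    [[0.055, 0.006, 0], 0],
    [[0.055, 0.006, 0], 0],
    [[0.055, 0.006, 0], 0],
    [[0.055, 0.006, 0], 0],
    [[0.055, 0.006, 0], 0],
  ],
  fingers=-0.3,
)

```text
clock: 44.42
position: [438.2, -232.6, 172.9]
ee_rot: [0.707, -0.707, -0.001, 0.0]
contact_force: [1.6, 0.4, -0.3]
gripper_width: 55.4
```

Request:
drive_tool(
  plan=[
    [[0.04, 0.006, 0], 0],
    [[0.02, 0.004, 0], 0],
    [[0.006, 0, 0], 0],
    [[0, 0, 0], 0],
    [[0, 0, 0], 0],
  ],
)

```text
clock: 45.05
position: [429.4, -296.2, 173.6]
ee_rot: [0.708, -0.707, -0.0, -0.0]
contact_force: [0.1, 0.2, -0.2]
gripper_width: 55.4
```

```bash
python3 -c "
from h import *
look('h1','side',(235,210,325,360),5);look('h1','top',(105,185,205,255),7)"
```

View pics/h1_side.png

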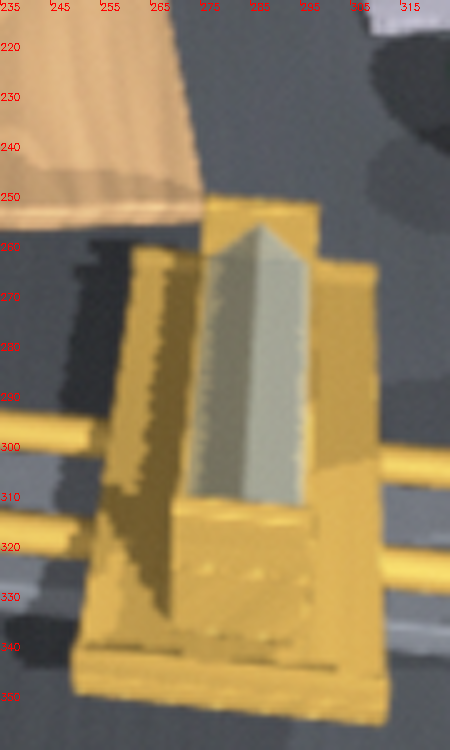

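View pics/h1_top.png

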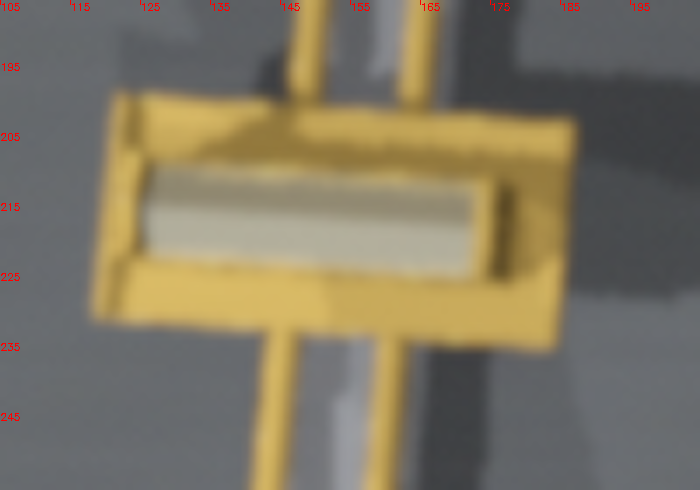

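The prism lies on the seat parallel to it. It is well inside both lips (glass crop cols 145–472, lips at about 125 and 565), and the carriage hasn't moved. Now the returns, weight first.

Request:
drive_tool(
  plan=[
    [[0, 0, 0.02], 0],
    [[0, 0, 0.03], 0],
    [[0, 0, 0.03], 0],
    [[0, 0, 0.02], 0],
    [[0, 0, 0.012], 0],
    [[0, 0, 0.006], 0],
    [[0, 0, 0], 0],
    [[0, 0, 0], 0],
  ],
)

```text
clock: 46.15
position: [429.8, -297.2, 56.5]
ee_rot: [0.707, -0.707, 0.001, -0.0]
contact_force: [0.3, -0.3, -0.7]
gripper_width: 55.1
```

Request:
drive_tool(
  plan=[
    [[0, 0, 0], 0],
    [[0, 0, 0], 0],
    [[0, 0, 0], 0],
    [[0, 0, 0], 0],
    [[0, 0, 0], 0],
    [[0, 0, 0], 0],
  ],
  fingers=1,
)

```text
clock: 46.9
position: [430.0, -297.2, 56.4]
ee_rot: [0.707, -0.707, 0.001, -0.0]
contact_force: [0.2, 1.4, 5.7]
gripper_width: 26.2
```

Request:
drive_tool(
  plan=[
    [[0, 0, -0.01], 0],
    [[0, 0, -0.02], 0],
    [[0, 0, -0.03], 0],
    [[0, 0, -0.03], 0],
    [[0, 0, -0.03], 0],
    [[0, 0, -0.01], 0],
    [[0, 0, 0], 0],
  ],
)

```text
clock: 47.78
position: [428.5, -296.5, 184.8]
ee_rot: [-0.707, 0.707, 0.001, 0.0]
contact_force: [-0.8, -0.3, -6.9]
gripper_width: 26.3
```

Request:
drive_tool(
  plan=[
    [[-0.015, -0.004, 0], 0],
    [[-0.03, -0.01, 0], 0],
    [[-0.045, -0.014, 0], 0],
    [[-0.045, -0.014, 0], 0],
    [[-0.045, -0.014, 0], 0],
    [[-0.045, -0.014, 0], 0],
    [[-0.045, -0.014, 0], 0],
    [[-0.045, -0.014, 0], 0],
    [[-0.035, -0.011, 0], 0],
    [[-0.0234, -0.0073, 0], 0],
    [[-0.015, -0.004, 0], 0],
    [[0, 0, 0], 0],
  ],
)

```text
clock: 49.28
position: [549.1, 91.9, 185.1]
ee_rot: [0.708, -0.707, -0.0, 0.001]
contact_force: [-0.5, -0.4, -6.5]
gripper_width: 26.2
```

Request:
drive_tool(
  plan=[
    [[0, 0, 0], 0],
    [[0, 0, 0.02], 0],
    [[0, 0, 0.03], 0],
    [[0, 0, 0.03], 0],
    [[0, 0, 0.02], 0],
    [[0, 0, 0.01], 0],
    [[0, 0, 0.005], 0],
    [[0, 0, 0.003], 0],
    [[0, 0, 0], 0],
    [[0, 0, 0], 0],
  ],
)

```text
clock: 50.52
position: [549.7, 91.6, 68.3]
ee_rot: [0.707, -0.707, 0.0, -0.001]
contact_force: [-0.0, 0.3, -6.2]
gripper_width: 26.4
```

Request:
drive_tool(
  plan=[
    [[0.0003, -0.0005, 0.003], 0],
    [[0, 0, 0.0015], 0],
    [[0, 0, 0.0008], 0],
    [[0, 0, 0.0005], 0],
    [[0, 0, 0], 0],
    [[0, 0, 0], 0],
  ],
)

```text
clock: 51.28
position: [549.8, 91.1, 62.4]
ee_rot: [0.707, -0.707, 0.0, -0.0]
contact_force: [-2.9, 0.3, 0.5]
gripper_width: 26.8
```

```bash
cat >> h.py <<'E'
def cmp(tag,n,ref,box):
    """sub-pixel shift of a patch between reference picture and now"""
    from bench import arm
    im=arm.get_image(n)["image"][:,:,::-1].copy();cv2.imwrite(f'pics/{tag}_{n}_raw.png',im)
    r=cv2.imread(ref);x0,y0,x1,y1=box
    a=cv2.cvtColor(r[y0:y1,x0:x1],cv2.COLOR_BGR2GRAY).astype(np.float32);b=cv2.cvtColor(im[y0:y1,x0:x1],cv2.COLOR_BGR2GRAY).astype(np.float32)
    w=np.eye(2,3,dtype=np.float32);cc,w=cv2.findTransformECC(a,b,w,cv2.MOTION_TRANSLATION,(3,200,1e-5),None,3)
    print(n,'shift px',w[:,2],cc);return w[:,2]
E
python3 -c "
from h import *
cmp('i1','side','pics/d2_side_raw.png',(240,196,270,248))
look('i1b','side',(200,130,300,250),5)"
```

```text
side shift px [ 0.37346226 -0.278573  ] 0.9406634158785693
```

View pics/i1b_side.png

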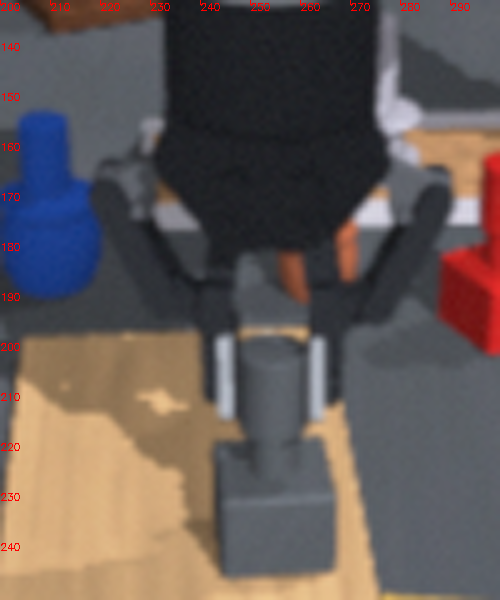

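```bash
python3 -c "
from h import *
cmp('i2','side','pics/side0.png',(240,219,270,248))
cmp('i2','side','pics/d2_side_raw.png',(240,219,270,248))
w=[550.2,91,48]
print(proj('side',[551.2,91,30])-proj('side',[550.2,91,30]),proj('side',[550.2,92,30])-proj('side',[550.2,91,30]))"
```

```text
side shift px [0.76238304 0.02684184] 0.9854711056240057
side shift px [0.5149313  0.00801281] 0.9976445656042261
[-0.5014942  -0.01330513] [-0.02503868  0.28986836]
```

The weight is about 1.5 mm short in x compared with the starting picture, so I'll lift it a little and correct.

Request:
drive_tool(
  plan=[
    [[0, 0, -0.003], 0],
    [[0, -0.0015, 0], 0],
    [[0, 0, 0.0015], 0],
    [[0, 0, 0.001], 0],
    [[0, 0, 0.0005], 0],
    [[0, 0, 0.0003], 0],
    [[0, 0, 0], 0],
    [[0, 0, 0], 0],
  ],
)

```text
clock: 52.48
position: [551.5, 91.2, 62.4]
ee_rot: [0.707, -0.707, 0.0, -0.0]
contact_force: [-3.2, -0.2, 5.7]
gripper_width: 26.5
```

```bash
python3 -c "
from h import *
cmp('i3','side','pics/side0.png',(240,219,270,248))"
```

```text
side shift px [-0.19119221  0.00499871] 0.9865904299021944
```

Request:
drive_tool(
  plan=[
    [[0, 0, 0], 0],
    [[0, 0, 0], 0],
    [[0, 0, 0], 0],
    [[0, 0, -0.01], 0],
    [[0, 0, -0.02], 0],
    [[0, 0, -0.03], 0],
    [[0, 0, -0.03], 0],
    [[0, 0, -0.02], 0],
    [[0, 0, 0], 0],
  ],
  fingers=-0.3,
)

```text
clock: 53.65
position: [552.5, 91.6, 173.9]
ee_rot: [0.707, -0.707, 0.001, -0.002]
contact_force: [-0.0, 0.8, -0.7]
gripper_width: 55.4
```

Request:
drive_tool(
  plan=[
    [[0.025, 0.0026, 0], 0],
    [[0.04, 0.005, 0], 0],
    [[0.045, 0.005, 0], 0],
    [[0.045, 0.005, 0], 0],
    [[0.045, 0.005, 0], 0],
    [[0.045, 0.005, 0], 0],
    [[0.045, 0.005, 0], 0],
    [[0.045, 0.005, 0], 0],
    [[0.03, 0.004, 0], 0],
    [[0.0155, 0.001, 0], 0],
    [[0, 0, 0], 0],
    [[0, 0, 0], 0],
  ],
)

```text
clock: 55.15
position: [509.0, -288.4, 171.3]
ee_rot: [0.708, -0.707, -0.0, 0.0]
contact_force: [0.5, 0.8, 0.6]
gripper_width: 55.3
```

Request:
drive_tool(
  plan=[
    [[0, 0, 0.02], 0],
    [[0, 0, 0.03], 0],
    [[0, 0, 0.03], 0],
    [[0, 0, 0.02], 0],
    [[0, 0, 0.01], 0],
    [[0, 0, 0], 0],
    [[0, 0, 0], 0],
  ],
)

```text
clock: 56.02
position: [509.8, -289.3, 62.7]
ee_rot: [0.708, -0.707, 0.001, -0.0]
contact_force: [-0.5, -0.7, -0.0]
gripper_width: 55.5
```

Request:
drive_tool(
  plan=[
    [[0, 0.0006, 0.005], 0],
    [[0, 0, 0.003], 0],
    [[0, 0, 0], 0],
    [[0, 0, 0], 0],
  ],
)

```text
clock: 56.52
position: [508.4, -289.5, 53.7]
ee_rot: [0.707, -0.707, 0.0, -0.0]
contact_force: [-0.8, -0.2, -0.4]
gripper_width: 55.2
```

Request:
drive_tool(
  plan=[
    [[0, 0, 0], 0],
    [[0, 0, 0], 0],
    [[0, 0, 0], 0],
    [[0, 0, 0], 0],
    [[0, 0, 0], 0],
    [[0, 0, 0], 0],
  ],
  fingers=1,
)

```text
clock: 57.28
position: [508.6, -289.4, 53.8]
ee_rot: [0.707, -0.707, 0.0, -0.0]
contact_force: [-0.5, -0.5, 1.2]
gripper_width: 22.7
```

Request:
drive_tool(
  plan=[
    [[0, 0, -0.01], 0],
    [[0, 0, -0.02], 0],
    [[0, 0, -0.03], 0],
    [[0, 0, -0.03], 0],
    [[0, 0, -0.03], 0],
    [[0, 0, -0.01], 0],
    [[0, 0, 0], 0],
  ],
)

```text
clock: 58.15
position: [508.0, -289.1, 183.5]
ee_rot: [0.707, -0.707, -0.0, -0.0]
contact_force: [-0.1, 0.3, -2.4]
gripper_width: 22.4
```

Request:
drive_tool(
  plan=[
    [[-0.015, -0.002, 0], 0],
    [[-0.03, -0.005, 0], 0],
    [[-0.04, -0.006, 0], 0],
    [[-0.04, -0.006, 0], 0],
    [[-0.04, -0.006, 0], 0],
    [[-0.04, -0.006, 0], 0],
    [[-0.04, -0.006, 0], 0],
    [[-0.03, -0.006, 0], 0],
    [[-0.022, -0.004, 0], 0],
    [[-0.0149, -0.0027, 0], 0],
    [[0, 0, 0], 0],
    [[0, 0, 0], 0],
  ],
)

```text
clock: 59.65
position: [557.4, 22.2, 183.2]
ee_rot: [0.707, -0.707, -0.0, 0.001]
contact_force: [0.7, 0.5, -2.2]
gripper_width: 22.5
```

Request:
drive_tool(
  plan=[
    [[0, 0, 0], 0],
    [[0, 0, 0.02], 0],
    [[0, 0, 0.03], 0],
    [[0, 0, 0.03], 0],
    [[0, 0, 0.02], 0],
    [[0, 0, 0.01], 0],
    [[0, 0, 0.006], 0],
    [[0, 0, 0.003], 0],
    [[0, 0, 0], 0],
    [[0, 0, 0], 0],
  ],
)

```text
clock: 60.9
position: [558.3, 22.7, 65.2]
ee_rot: [0.707, -0.707, 0.0, -0.001]
contact_force: [-0.9, -0.2, -1.9]
gripper_width: 22.7
```

Request:
drive_tool(
  plan=[
    [[0, 0, 0.003], 0],
    [[0, 0, 0.0015], 0],
    [[0, 0, 0.0007], 0],
    [[0, 0, 0.0005], 0],
    [[0, 0, 0], 0],
    [[0, 0, 0], 0],
  ],
)

```text
clock: 61.65
position: [558.0, 22.5, 59.7]
ee_rot: [0.707, -0.707, 0.0, -0.0]
contact_force: [-2.0, 0.8, 4.9]
gripper_width: 22.4
```

```bash
python3 -c "
from h import *
cmp('j1','side','pics/c2_side_raw.png',(242,178,262,198))
cmp('j1','side','pics/c2_side_raw.png',(238,178,264,216))
look('j1b','side',(210,130,300,230),5)"
```

```text
side shift px [0.18787304 0.18354905] 0.9801130639420224
side shift px [0.03064384 0.13673763] 0.9894151186046215
```

View pics/j1b_side.png

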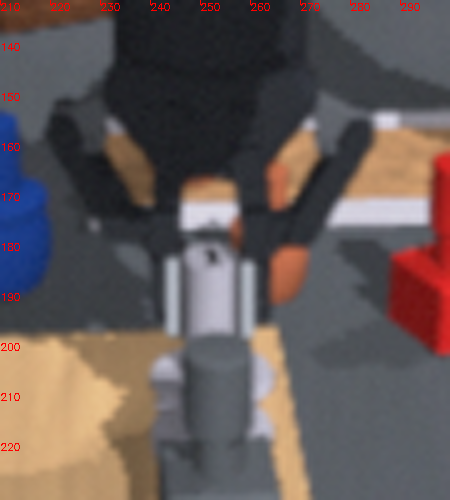

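Request:
drive_tool(
  plan=[
    [[0, 0, 0], 0],
    [[0, 0, 0], 0],
    [[0, 0, 0], 0],
    [[0, 0, -0.01], 0],
    [[0, 0, -0.02], 0],
    [[0, 0, -0.03], 0],
    [[0, 0, -0.03], 0],
    [[0, 0, -0.02], 0],
    [[0, 0, 0], 0],
  ],
  fingers=-0.3,
)

```text
clock: 62.92
position: [559.1, 22.9, 171.2]
ee_rot: [0.707, -0.707, 0.001, -0.002]
contact_force: [0.3, 0.0, -0.9]
gripper_width: 55.3
```

Request:
drive_tool(
  plan=[
    [[0.025, -0.0025, 0], 0],
    [[0.04, -0.004, 0], 0],
    [[0.04, -0.004, 0], 0],
    [[0.04, -0.004, 0], 0],
    [[0.04, -0.004, 0], 0],
    [[0.04, -0.004, 0], 0],
    [[0.04, -0.004, 0], 0],
    [[0.025, -0.0025, 0], 0],
    [[0.0148, -0.0015, 0], 0],
    [[0, 0, 0], 0],
    [[0, 0, 0], 0],
  ],
)

```text
clock: 64.3
position: [588.4, -281.3, 168.7]
ee_rot: [0.708, -0.707, -0.0, 0.0]
contact_force: [0.2, -0.7, 0.1]
gripper_width: 55.4
```

```bash
python3 -c "
from h import *
cmp('j2','side','pics/side0.png',(238,201,248,216))
cmp('j2','side','pics/side0.png',(242,178,262,216))
cmp('j2','side','pics/side0.png',(240,219,270,248))
cmp('j2','side','pics/side0.png',(236,178,272,248))
print(proj('side',[559,22,50])-proj('side',[558,22,50]),proj('side',[558,23,50])-proj('side',[558,22,50]))
look('j2b','top',(205,130,425,290),3)"
```

```text
side shift px [ 0.01185867 -0.34156355] 0.8594832986492165
side shift px [ 0.27303296 -0.41608918] 0.8198537271241519
side shift px [-0.4269267  -0.00090225] 0.96036886296759
side shift px [-0.12743331 -0.17782101] 0.9208983858616385
[-0.46703306 -0.01020692] [-0.02574937  0.23928663]
```

View pics/j2b_top.png

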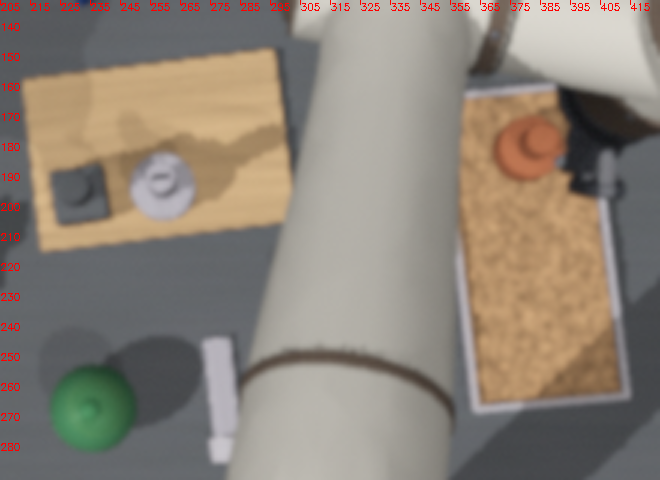

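Request:
drive_tool(
  plan=[
    [[0, 0, 0.02], 0],
    [[0, 0, 0.03], 0],
    [[0, 0, 0.03], 0],
    [[0, 0, 0.02], 0],
    [[0, 0, 0.009], 0],
    [[0, 0, 0.004], 0],
    [[0, 0, 0], 0],
    [[0, 0, 0], 0],
  ],
)

```text
clock: 65.55
position: [589.1, -282.3, 56.9]
ee_rot: [0.707, -0.707, 0.001, -0.0]
contact_force: [-0.4, -0.5, -0.1]
gripper_width: 55.6
```

Request:
drive_tool(
  plan=[
    [[0, 0, 0], 0],
    [[0, 0, 0], 0],
    [[0, 0, 0], 0],
    [[0, 0, 0], 0],
    [[0, 0, 0], 0],
    [[0, 0, 0], 0],
  ],
  fingers=1,
)

```text
clock: 66.3
position: [589.1, -282.4, 56.6]
ee_rot: [0.707, -0.707, 0.001, -0.0]
contact_force: [0.5, 0.6, 4.8]
gripper_width: 24.0
```

Request:
drive_tool(
  plan=[
    [[0, 0, -0.01], 0],
    [[0, 0, -0.02], 0],
    [[0, 0, -0.03], 0],
    [[0, 0, -0.03], 0],
    [[0, 0, -0.03], 0],
    [[0, 0, -0.01], 0],
    [[0, 0, 0], 0],
  ],
)

```text
clock: 67.18
position: [588.0, -281.9, 185.3]
ee_rot: [0.707, -0.707, -0.001, -0.0]
contact_force: [-0.3, -0.0, -3.2]
gripper_width: 24.2
```

Request:
drive_tool(
  plan=[
    [[-0.015, 0.003, 0], 0],
    [[-0.03, 0.003, 0], 0],
    [[-0.035, 0.003, 0], 0],
    [[-0.035, 0.003, 0], 0],
    [[-0.035, 0.003, 0], 0],
    [[-0.035, 0.003, 0], 0],
    [[-0.03, 0.003, 0], 0],
    [[-0.018, 0.0022, 0], 0],
    [[-0.0081, 0, 0], 0],
    [[0, 0, 0], 0],
    [[0, 0, 0], 0],
  ],
)

```text
clock: 68.55
position: [565.2, -41.8, 185.7]
ee_rot: [-0.707, 0.707, 0.0, -0.0]
contact_force: [1.2, 0.1, -2.0]
gripper_width: 24.3
```

Request:
drive_tool(
  plan=[
    [[0, 0, 0.02], 0],
    [[0, 0, 0.03], 0],
    [[0, 0, 0.03], 0],
    [[0, 0, 0.02], 0],
    [[0, 0, 0.01], 0],
    [[0, 0, 0.005], 0],
    [[0, 0, 0.003], 0],
    [[0, 0, 0], 0],
    [[0, 0, 0], 0],
  ],
)

```text
clock: 69.68
position: [565.6, -41.0, 68.5]
ee_rot: [0.707, -0.707, 0.0, -0.001]
contact_force: [0.8, 0.8, -2.7]
gripper_width: 24.4
```

Request:
drive_tool(
  plan=[
    [[0, 0, 0.003], 0],
    [[0, 0, 0.0015], 0],
    [[0, 0, 0.001], 0],
    [[0, 0, 0.0006], 0],
    [[0, 0, 0], 0],
    [[0, 0, 0], 0],
  ],
)

```text
clock: 70.42
position: [565.3, -41.2, 62.5]
ee_rot: [0.707, -0.707, 0.0, -0.0]
contact_force: [-2.6, 1.2, 5.7]
gripper_width: 24.3
```

```bash
python3 -c "
from h import *
cmp('k1','side','pics/a4_side_raw.png',(238,166,262,202))
cmp('k1','side','pics/a3_side_raw.png',(238,182,247,201))
cmp('k1','side','pics/a4_side_raw.png',(238,182,247,201))
look('k1b','side',(210,120,290,220),6)"
```

```text
side shift px [ 0.4247855  -0.17334844] 0.9552172012096835
side shift px [0.6905871  0.19331668] 0.8888690689902365
side shift px [ 0.11771153 -0.15996829] 0.6940775245715178
```

View pics/k1b_side.png

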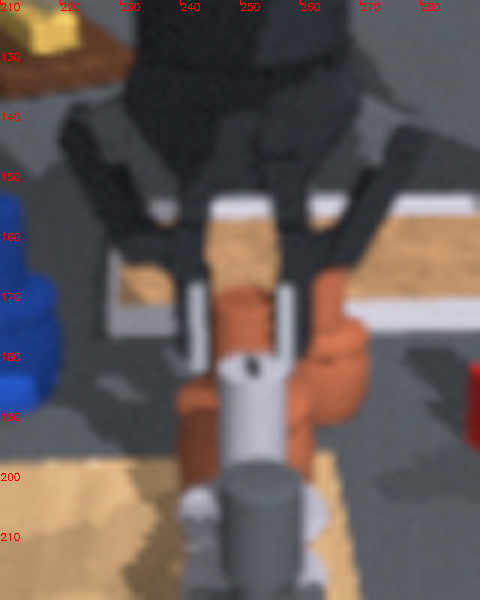

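Request:
drive_tool(
  plan=[
    [[0, 0, -0.003], 0],
    [[0, -0.001, 0], 0],
    [[0, 0, 0.0015], 0],
    [[0, 0, 0.001], 0],
    [[0, 0, 0.0005], 0],
    [[0, 0, 0.0002], 0],
    [[0, 0, 0], 0],
    [[0, 0, 0], 0],
  ],
)

```text
clock: 71.62
position: [566.3, -41.2, 62.5]
ee_rot: [0.707, -0.707, 0.0, -0.0]
contact_force: [-2.2, 0.9, 5.8]
gripper_width: 24.3
```

Request:
drive_tool(
  plan=[
    [[0, 0, 0], 0],
    [[0, 0, 0], 0],
    [[0, 0, 0], 0],
    [[0, 0, -0.01], 0],
    [[0, 0, -0.02], 0],
    [[0, 0, -0.03], 0],
    [[0, 0, -0.03], 0],
    [[0, 0, -0.02], 0],
    [[0, 0, 0], 0],
  ],
  fingers=-0.3,
)

```text
clock: 72.75
position: [567.4, -41.0, 173.9]
ee_rot: [0.707, -0.707, 0.001, -0.002]
contact_force: [-0.7, 0.5, -0.5]
gripper_width: 55.5
```

Request:
drive_tool(
  plan=[
    [[0.03, 0.02, 0], 0],
    [[0.045, 0.03, 0], 0],
    [[0.045, 0.03, 0], 0],
    [[0.045, 0.03, 0], 0],
    [[0.045, 0.03, 0], 0],
    [[0.04, 0.02, 0], 0],
    [[0.02, 0.01, 0], 0],
    [[0, 0, 0], 0],
  ],
)

```text
clock: 73.75
position: [395.0, -311.9, 170.6]
ee_rot: [-0.706, 0.708, 0.001, -0.0]
contact_force: [-0.1, 1.2, -0.2]
gripper_width: 55.3
```

```bash
python3 - <<'E'
from h import *
look('l1','top',(205,130,345,230),5);look('l1','side',(190,150,350,260),5)
a=cv2.imread('pics/top0.png');b=cv2.imread('pics/l1_top_raw.png');s0=cv2.imread('pics/side0.png');s1=cv2.imread('pics/l1_side_raw.png')
def ecc(r,im,box,nm):
    x0,y0,x1,y1=box;g=lambda i:cv2.cvtColor(i[y0:y1,x0:x1],cv2.COLOR_BGR2GRAY).astype(np.float32)
    w=np.eye(2,3,dtype=np.float32);cc,w=cv2.findTransformECC(g(r),g(im),w,cv2.MOTION_TRANSLATION,(3,300,1e-6),None,3);print(nm,np.round(w[:,2],2),round(cc,3))
ecc(a,b,(221,184,243,206),'top weight');ecc(a,b,(248,180,271,204),'top wick');ecc(a,b,(274,177,297,200),'top pot')
ecc(a,b,(200,200,310,214),'board ref')
ecc(s0,s1,(240,219,270,248),'side weight');ecc(s0,s1,(243,180,260,197),'wick tube');ecc(s0,s1,(238,167,262,181),'pot knob')
c=np.hstack([cv2.resize(i[172:212,215:302],None,fx=4.5,fy=7,interpolation=cv2.INTER_CUBIC) for i in(a,b)]);cv2.imwrite('pics/l1cmp.png',c)
E
```

```text
top weight [-0.26 -0.27] 0.857
top wick [0.06 0.2 ] 0.75
top pot [-0.04  0.12] 0.971
board ref [0.32 0.02] 0.974
side weight [-0.43  0.02] 0.948
wick tube [0.8  0.54] 0.979
pot knob [-0.02  0.05] 0.972
```

View pics/l1cmp.png

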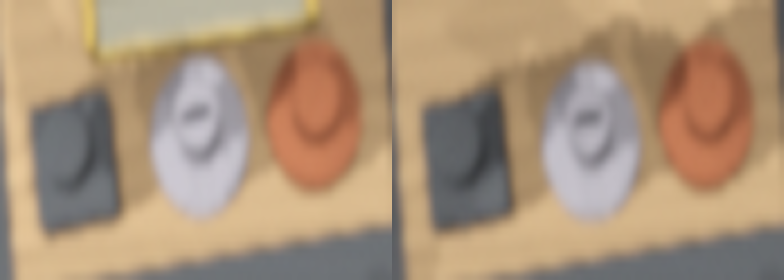

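View pics/l1_side.png

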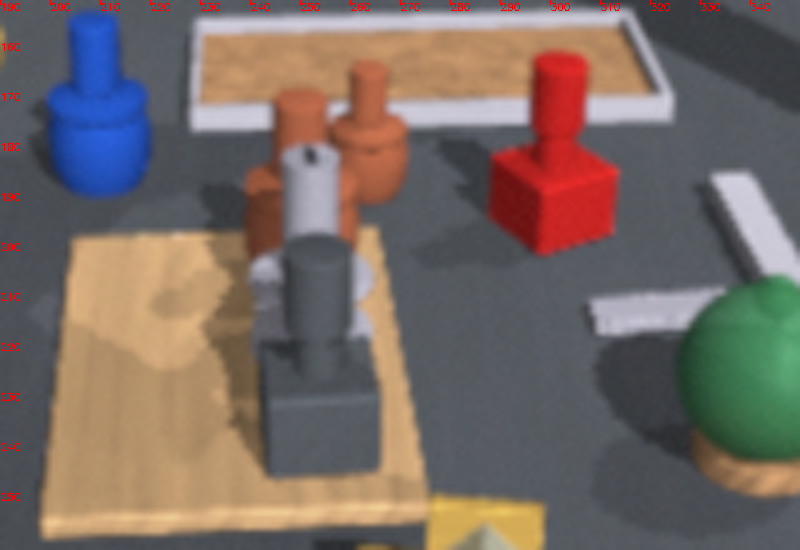

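```bash
python3 - <<'E'
from h import *
a=cv2.imread('pics/top0.png');b=cv2.imread('pics/l1_top_raw.png')
def ecc(box,nm):
    x0,y0,x1,y1=box;g=lambda i:cv2.cvtColor(i[y0:y1,x0:x1],cv2.COLOR_BGR2GRAY).astype(np.float32)
    w=np.eye(2,3,dtype=np.float32);cc,w=cv2.findTransformECC(g(a),g(b),w,cv2.MOTION_TRANSLATION,(3,300,1e-6),None,3);print(nm,np.round(w[:,2],2),round(cc,3))
ecc((218,248,254,284),'float');ecc((270,238,300,290),'square');ecc((136,135,180,200),'rail')
cv2.imwrite('pics/fin.png',cv2.resize(b,None,fx=1.5,fy=1.5))
E
```

```text
float [-0.39  1.1 ] 0.757
square [ 0.01 -0.  ] 1.0
rail [-0.06 -0.12] 0.977
```

View pics/fin.png

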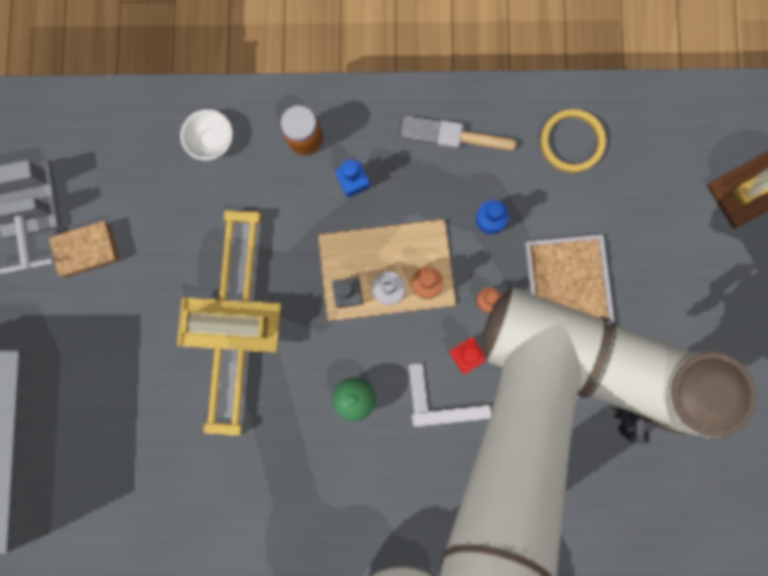

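```bash
python3 - <<'E'
import cv2
from bench import arm
for f in('top0','l1_top_raw'):
    h=cv2.cvtColor(cv2.imread(f'pics/{f}.png'),cv2.COLOR_BGR2HSV);m=cv2.inRange(h,(50,80,30),(90,255,255));m[:, :200]=0;M=cv2.moments(m[240:300,200:270],True);print(f,M['m10']/M['m00']+200,M['m01']/M['m00']+240)
print(arm.read_state()['clock'],arm.job_done())
E
```

```text
top0 235.32970451010885 265.8413685847589
l1_top_raw 235.48214285714286 265.7224025974026
the job is handed in; nothing more can be done
73.85 None
```

The job is done and handed in at 73.9 s. The pot, wick and weight went to the tray, and the prism was gripped low by its brass sides and lowered onto the carriage seat. The three then went back, upright, to their starting spots.

**Last checks against the starting pictures:**
- **Pot:** within about 0.3 mm of its spot.
- **Weight:** within about 1 mm.
- **Wick:** the two views disagree. The top view puts it about 0.5 mm off, and the side view of its tube about 1.5 mm off. I left it there.
- **Prism:** parallel to the seat and inside both lips, centred to about 2 mm. The carriage did not move.
- **Float and steel square:** unmoved. The patch match for the float was poor (apparent shift about 1 px), probably because of the arm's shadow. A colour-mask check put it within 0.2 px.

**One mismatch:** the fingertips in the pictures were about 35 mm higher than the reported tool height and the stated geometry imply. I set grasp heights from the pictures and judged placing by the contact force, which stayed under 8 N in every reading I saw.

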